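Lever up a microscope platform and shim its front foot

TASK

The microscope's heavy platform needs the thin orange shim under its front foot. Lay the pry bar over the yellow fulcrum block with its nose under the platform's edge, lever the platform up and swing the bar's handle sideways under the red catch so that the bar holds it raised on its own; then slide the orange shim in until its flat pad lies squarely under the foot. Finally take the bar out from under the catch and let the platform down gently, without dropping it, so that it stands on the shim; leave the green shim and the clear dish where they are.

Things in the scene. Friction and masses are not known exactly. Their poses are not given: they have to be found in the camera images.
- platform_edge (a point): Middle of the platform's lower free edge, 28 mm above the bench when down. Aluminium plate 280 mm along the edge (x axis here), 220 mm deep (y axis: from the edge in under the plate), 25 mm thick; z up. Microscope on its far half, nothing within 85 mm of the edge but a 4 mm screw cap. It pivots on a line 200 mm in from the edge, near bench level, so only this edge rises.
- platform_foot (a point): Centre of the underside of the front foot, a black rubber cylinder 30 mm across and 28 mm high, 20 mm in from the middle of the edge (axes as platform_edge). On the bench (z = 0) at the start; it goes up with the platform.
- platform (a joint): Tilt of platform and microscope (together 3.9 to 5.2 kg; about 25 N lifts it at the edge) in rad: 0 standing on the bench, growing as the edge is raised (stop at 0.16). With the bar parked under the catch about 0.066 (foot some 12 mm up); standing on the orange shim about 0.033.
- stand_fulcrum (a point): Middle of the top of the fixed yellow fulcrum block's round steel ridge (radius 9 mm, 70 mm long along x here, parallel to the edge), 31 mm above the bench, 55 mm out from the platform's edge, about 105 mm to the foot's +x side. y points to the platform. A steel strip 4 mm high and 50 mm wide runs under the bar from the block to the catch.
- stand_catch (a point): Free end of the red catch's finger, at its underside, 34.5 mm above the bench; axes as stand_fulcrum, 135 mm from the ridge towards -y and 2 mm to -x of its middle. The finger (16 mm along y, 9.5 mm thick) runs from here 22 mm towards +x to a post. The bar is pressed down on the -x side, clear of this end, then swung to +x under the finger; the platform's weight holds it there.
- bar_mid (a point): Balance point of the pry bar, mid-thickness. Straight flat steel bar 300 x 20 x 8 mm, 0.4 kg; x points along it to the nose (end 162 mm from here), z out of its upper flat. Starts flat on a fixed grey rest, underside 30 mm above the bench; the rest's saddles, 20 mm long, are 63 mm to -x and 97 mm to +x; between them fingers have room down to 5 mm above the bench.
- bar_grip (a point): Centre of the bar's blue grip (70 mm long, 24 mm wide, 16 mm thick, its underside flush with the bar's), 103 mm from bar_mid towards the handle end; axes as bar_mid.
- shim_grip (a point): Centre of the upright tab of the orange shim, 23 mm above the bench: 24 mm wide (x), 14 mm thick (y), top 42 mm above the bench. y points from the tab to the pad: the pad's centre is 50 mm along +y.
- shim_pad (a point): Centre of the orange shim's flat pad (50 mm along x, 60 mm along y, 6 mm thick), 3 mm above the bench; the same flat runs on under the tab, so the shim is 88 mm long in all, 60 g. Axes as shim_grip; +y goes in under the platform.
- thick_pad (a point): Centre of the pad of the green shim, of the same shape but 14 mm thick: not the one wanted, to be left where it is.
- dish: Low clear round dish, 56 mm across, 14 mm high, on the bench; leave it alone. Origin under its centre.
Not all that is in view belongs to the job. Of the things like the part that bears shim_grip, leave any that is blue or pink; of the rest the larger one is meant.

How it is judged:
By the outcome, as a careful person would: the job done as asked, in the order asked, and still so for the second after the job is handed in, with the robot touching nothing.
It also fails if it takes over 72 s, if anything falls off the work surface, if the arm or the gripper's body presses on something with over 40 N, if the wrist force passes 120 N, or if a joint passes its speed limit or range.

ROBOT

A 6-joint arm with a two-finger parallel gripper is mounted at the origin on the work surface. World frame = base frame: x ahead of the robot, y to its left, z up, the work surface at z = 0. Lengths are in m, angles in rad, forces in N, time in s.
With the tool pointing down it reaches from about 0.35 to 0.925 m from the base axis. Payload 6.4 kg.
Tool frame: the origin (TCP) lies at the very end of the fingers, on their centre line; the grasp point (between the pads) lies manip.grasp_offset behind it (manip.grasp_offset is the distance from the TCP to the grasp point, in m); z points along the fingers, y is the direction in which the jaws open and shut (so a half turn about z gives the same grasp; the last joint's range is limited). The gripper opens to 94 mm and grips with 3 to 60 N. Pads are 16 mm wide; open, the fingers measure 119 mm over their backs; the gripper's body (75 mm by 177 mm) begins 78 mm behind the grasp point.
Start: joints at [-1.432, 0.245, 1.558, -0, 1.339, -0.174], TCP at [0.2, -0.618, 0.179] pointing down, gripper open.
Joint ranges: [-3.13, 3.13], [-1.02, 2.26], [0.13, 2.54], [-0.95, 4.09], [0.21, 2.88], [-2.74, 2.74]. Speed limits (rad/s): [2.57, 2.57, 3.14, 3.14, 3.14, 3.14].

INTERFACE

Orientations are given as a 3x3 rotation matrix whose columns are the frame's x, y, z axes.
In Python, from bench import manip, eyes gives the robot as it stands.
- The arm moves only by the tool play_rows, never from a script. Its argument "deltas" is a list of rows, each an object of numbers: "hand": the opening, from 0 (shut) to 1 (fully open); "x", "y", "z": the shift along the tool's x, y, z in mm; "rx", "ry", "rz": the turn, a rotation vector about the tool's x, y, z in rad. A call has 1 to 10 rows; each row shifts and turns the commanded pose from where the row before left it, along the tool's axes as they then stand; what a row does not reach is not made up. A row lasts 1/8 s, in which the tool goes at most 62.5 mm and 10.7 degrees, less where a joint would pass 70% of its speed; a pose out of reach is approached as far as the arm can. A call is refused whole if a number of a shift passes 62.5 or a number of a turn 0.188, either way. A call with a gripper value outside its range is refused whole. The fingers move at their own pace and stop on an object; "squeeze" is the grip in N (left out, the last holds). Time passes only in rows, so rows that do not move let the fingers close. It gives the time, the measured TCP pose, the force and the opening at its end, in the units of the state.
- manip.sense(): the state, without advancing time (a new reading comes with each control period).
- eyes.camera(name): name is "scene" or "top" or "wrist"; returns a dict with "img" (400x640x3 uint8, blue, green, red), "depth" (400x640 float32, m along the optical axis (not along the pixel's ray), 0 where there is no reading), "vfov" (degrees; the focal length in pixels is half the picture's height over the tangent of half this angle, whatever the lens; pixels are square), "cx", "cy" (the principal point, pixels), "k1" (the pictures are not rectified: a ray, as slopes to the right and down, at radius r is drawn at 1 + k1 r^2 times it, then the intrinsics apply), "camera_from_world" (4x4, takes a point from world to camera coordinates). Camera axes: x right, y up, looking along -z (the intrinsics and any distortion apply to the point x, -y, -z); pixel columns grow to the right and rows downward; lengths in m; the calibration is good to about 2 mm. A picture is of the moment at which its call begins.
- manip.job_done(): hands the job in, once; it reports no verdict.
Trained networks look in a picture, given as the dict that the camera call returned (one of the last four; its "shot" number tells which), for a name from the list of things; names that differ only in an ending like _2 or _b are one class to them, and where a whole thing is asked for, a point or a joint stands for the part that bears it (a point fixed in the world has none). Each returns a list of dicts, best first, with "score" (0 to 1); they miss things now and then, are a little off and sometimes report something else, mostly with a low value. They report only what shows in the picture. A call takes as long as a camera call. They do not tell look-alikes from the thing itself.
- eyes.recognise(picture, name): "centre" ([column, row] in pixels, amid what is visible of it).
- eyes.silhouettes(picture, name): "region" (400x640 bool, what is visible of it) and "centre" ([column, row] in pixels, amid what is visible of it).
The state is a dict: "t": time; "joints": joint angles; "dq": joint speeds; "tau": joint torques, N m; "ee_pos": TCP position; "ee_rot": TCP orientation; "force": force on the tool from outside, world axes, zero at the start; "moment": the same for the moment, N m; "opening": opening from 0.0 (shut) to 1.0 (fully open).
Only numpy, scipy, OpenCV 4.12 (cv2) and the standard library are available. Lean on these libraries where they do the work, as an engineer would, in place of code of your own. Each camera call takes 0.05 s, during which the arm holds its last target.

## Working session

There is one attempt and no reset: what is moved stays moved. The work goes in short steps, Python scripts to look and compute and a tool call to move; the robot and the scene stay as the last step left them, time stands still between calls to the robot, and variables do not carry over. Pictures are saved under pics/ and viewed, and the job is handed in when it is done.

Besides the shell and the picture viewer there is one more tool, called as name(argument=value, ...) on one line, values as JSON. play_rows: Moves the arm, as the interface text tells. Its arguments: {"type":"object","properties":{"deltas":{"type":"array","items":{"type":"object","properties":{"hand":{"type":"number"},"x":{"type":"number"},"y":{"type":"number"},"z":{"type":"number"},"rx":{"type":"number"},"ry":{"type":"number"},"rz":{"type":"number"}}}},"squeeze":{"type":"number"}},"required":["deltas"]}

```bash
ls -la; mkdir -p pics; python3 - <<'E'
from bench import manip, eyes
import cv2
print(manip.sense()); print(manip.grasp_offset)
for n in ["scene","top","wrist"]:
    p=eyes.camera(n); cv2.imwrite(f"pics/{n}0.png",p["img"]); print(n,p["vfov"],p["cx"],p["cy"],p["k1"],p["camera_from_world"],p["shot"])
E
```

```text
total 12
drwxr-xr-x  3 agent agent 4096 Dec  7 03:19 .
drwxr-xr-x 23 root  root  4096 Dec  7 03:19 ..
drwxr-xr-x  2 agent agent 4096 Dec  7 03:19 pics
{'t': 0.0, 'joints': array([-1.43210309e+00,  2.45780584e-01,  1.55900553e+00, -3.72389242e-05,
        1.33870277e+00, -1.74117402e-01]), 'dq': array([-0.00040225,  0.00126055, -0.00218017,  0.00173221,  0.00097397,
       -0.00107108]), 'tau': array([ 4.48946303e-04, -4.15836024e+01, -3.14598799e+01,  6.85217860e-02,
        3.32236954e-02, -1.74898437e-04]), 'ee_pos': array([ 0.19991961, -0.61780548,  0.1775714 ]), 'ee_rot': array([[ 9.51469798e-01,  3.07741994e-01, -2.98044885e-04],
       [ 3.07741999e-01, -9.51468000e-01,  1.87301496e-03],
       [ 2.92825188e-04, -1.87383810e-03, -9.99998201e-01]]), 'force': array([-0.37525907, -0.25396592, -0.36906428]), 'moment': array([ 0.03567839, -0.00087481,  0.0194387 ]), 'opening': 1.0002773344375424}
0.0188
scene 56.78029817453701 320.10400331012175 196.5054001582393 0.002655110087861492 [[ 0.32754999  0.9448195  -0.00520723 -0.13450824]
 [-0.73495795  0.25825088  0.6270114   0.30679864]
 [ 0.59375736 -0.20155049  0.77899268 -1.2925218 ]
 [ 0.          0.          0.          1.        ]] 1
top 44.34205335726616 322.5937322598364 196.84114871631095 -0.15281057031758374 [[-0.01531011 -0.9996135  -0.02320455  0.01945088]
 [ 0.99268607 -0.01797521  0.11937867 -0.49299863]
 [-0.11974964 -0.02120714  0.99257759 -1.53913144]
 [ 0.          0.          0.          1.        ]] 2
wrist 63.617873771831704 314.71173361125994 199.489470509561 0.009479629435275059 [[ 3.08626204e-01 -9.51183188e-01 -6.40408921e-04 -6.49784428e-01]
 [ 9.17434488e-01  2.97853531e-01 -2.63812879e-01  2.68963323e-02]
 [ 2.51125123e-01  8.08320340e-02  9.64573665e-01 -3.91233017e-01]
 [ 0.00000000e+00  0.00000000e+00  0.00000000e+00  1.00000000e+00]] 3
```

View pics/scene0.png

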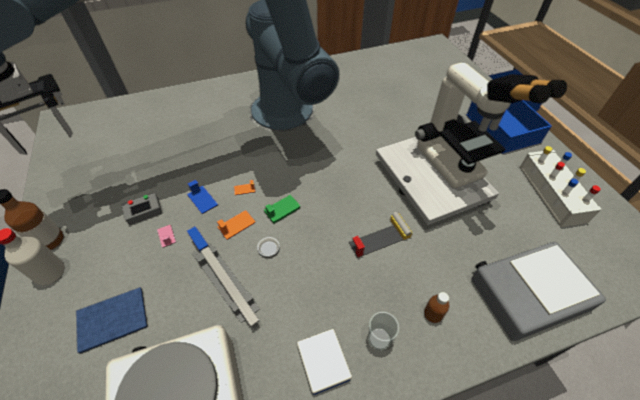

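View pics/top0.png

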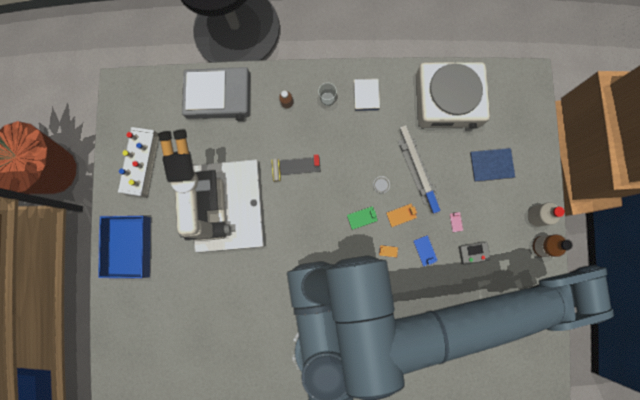

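View pics/wrist0.png

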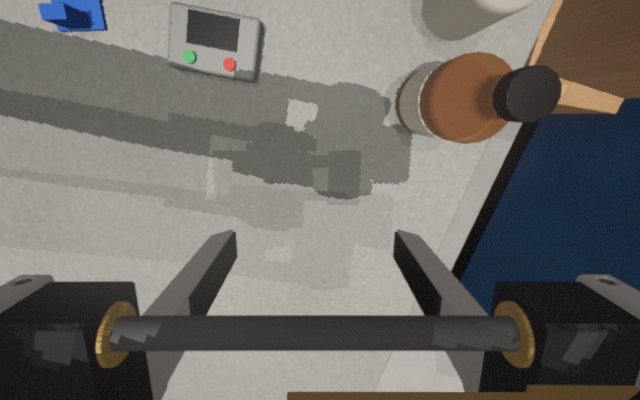

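```bash
cat > h.py <<'E'
import numpy as np, cv2
from bench import manip, eyes
def foc(p): return 200/np.tan(np.radians(p["vfov"])/2)
def KD(p):
    f=foc(p); return np.array([[f,0,p["cx"]],[0,f,p["cy"]],[0,0,1]]), np.array([p["k1"],0,0,0,0.])
F=np.diag([1,-1,-1])
def cloud(p):
    K,D=KD(p); v,u=np.mgrid[0:400,0:640]
    n=cv2.undistortPoints(np.stack([u.ravel(),v.ravel()],1).astype(float)[:,None],K,D)[:,0]
    d=p["depth"].ravel().astype(float)
    c=np.c_[n*d[:,None],d]@F
    M=p["camera_from_world"]; w=(c-M[:3,3])@M[:3,:3]
    w[d==0]=np.nan
    return w.reshape(400,640,3)
def ray(p,uv):
    K,D=KD(p); n=cv2.undistortPoints(np.array(uv,float).reshape(-1,1,2),K,D)[:,0]
    M=p["camera_from_world"]; d=(np.c_[n,np.ones(len(n))]@F)@M[:3,:3]
    o=-M[:3,:3].T@M[:3,3]; return o,d
def onz(p,uv,z):
    o,d=ray(p,uv); return o+d*((z-o[2])/d[:,2])[:,None]
def proj(p,X):
    K,D=KD(p); M=p["camera_from_world"]; c=(np.array(X,float).reshape(-1,3)@M[:3,:3].T+M[:3,3])@F
    return cv2.projectPoints(c,np.zeros(3),np.zeros(3),K,D)[0][:,0]
def crop(p,box,s,fn):
    x0,y0,x1,y1=box; cv2.imwrite(fn,cv2.resize(p["img"][y0:y1,x0:x1],None,fx=s,fy=s,interpolation=cv2.INTER_CUBIC))
E
python3 - <<'E'
from h import *
names=["platform_edge","platform_foot","platform","stand_fulcrum","stand_catch","bar_mid","bar_grip","shim_grip","shim_pad","thick_pad","dish"]
for cam in ["top","scene"]:
    p=eyes.camera(cam); w=cloud(p)
    np.save(f"pics/{cam}w.npy",w)
    for n in names:
        for r in eyes.recognise(p,n)[:3]:
            c=np.round(r["centre"]).astype(int); print(cam,n,round(r["score"],2),c,np.round(w[c[1],c[0]],3))
    if cam=="top": crop(p,(230,120,470,270),3.3,"pics/topc.png")
    else: crop(p,(120,130,440,340),2.5,"pics/scenec.png")
E
```

```text
top platform_edge 0.6 [214 199] [0.475 0.327 0.176]
top platform_foot 0.69 [212 200] [0.472 0.333 0.174]
top platform 0.83 [213 199] [0.475 0.33  0.175]
top stand_fulcrum 0.87 [290 164] [0.607 0.117 0.003]
top stand_catch 0.73 [292 169] [0.591 0.111 0.   ]
top bar_mid 0.79 [424 176] [ 0.554 -0.316  0.034]
top bar_grip 0.7 [421 174] [ 0.561 -0.306  0.036]
top shim_grip 0.92 [427 251] [ 0.315 -0.322  0.003]
top shim_grip 0.73 [400 218] [ 0.423 -0.237  0.004]
top shim_grip 0.68 [215 199] [0.475 0.323 0.177]
top shim_pad 0.75 [427 253] [ 0.308 -0.322  0.001]
top shim_pad 0.73 [389 250] [ 0.321 -0.2   -0.004]
top shim_pad 0.66 [406 211] [ 0.445 -0.258  0.002]
top thick_pad 0.56 [364 219] [ 0.421 -0.12   0.012]
top dish 0.74 [380 182] [ 0.541 -0.176  0.007]
scene platform_edge 0.86 [457 146] [0.51  0.327 0.174]
scene platform_foot 0.77 [457 146] [0.51  0.327 0.174]
scene platform 0.76 [457 146] [0.51  0.327 0.174]
scene stand_catch 0.58 [386 241] [0.615 0.107 0.006]
scene bar_mid 0.58 [224 274] [ 0.588 -0.296  0.037]
scene bar_grip 0.58 [222 274] [ 0.587 -0.301  0.038]
scene shim_grip 0.61 [236 227] [ 0.444 -0.246  0.005]
scene shim_grip 0.61 [203 200] [ 0.326 -0.315  0.007]
scene shim_grip 0.59 [168 237] [ 0.434 -0.413  0.027]
scene shim_pad 0.78 [235 222] [ 0.428 -0.246  0.005]
scene shim_pad 0.75 [245 189] [ 0.323 -0.197  0.005]
scene shim_pad 0.59 [201 197] [ 0.313 -0.319  0.007]
scene thick_pad 0.89 [279 207] [ 0.423 -0.123  0.012]
scene dish 0.89 [269 246] [ 0.527 -0.178  0.001]
```

View pics/topc.png

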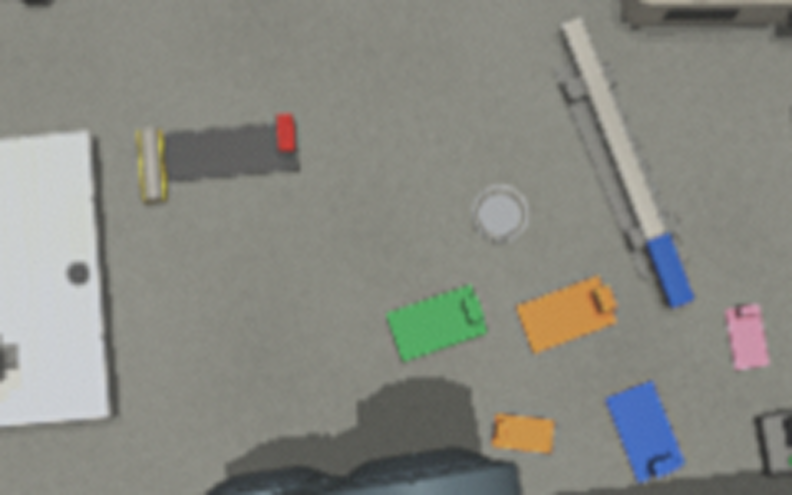

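View pics/scenec.png

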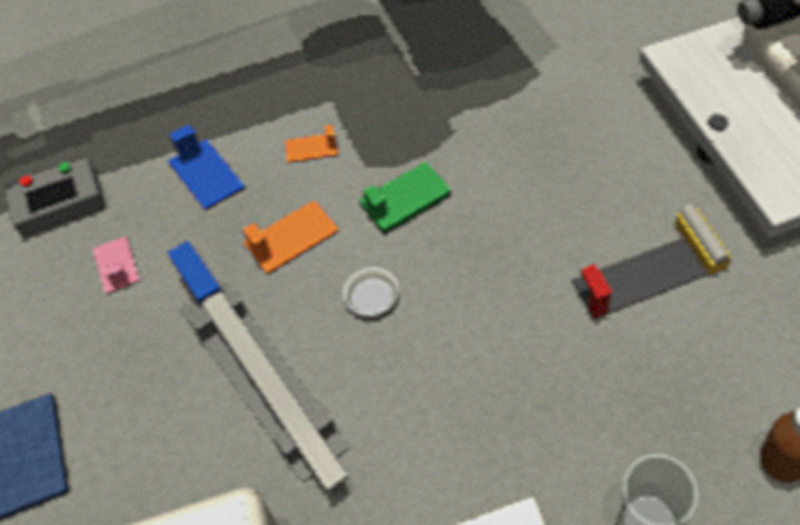

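```bash
cat > m0.py <<'E'
from h import *
for cam in ["top","scene"]:
    w=np.load(f"pics/{cam}w.npy"); img=cv2.imread(f"pics/{cam}0.png"); hsv=cv2.cvtColor(img,cv2.COLOR_BGR2HSV)
    x,y,z=w[...,0],w[...,1],w[...,2]
    H,S,V=[hsv[...,i].astype(int) for i in range(3)]
    def rep(n,m):
        q=w[m]; 
        if len(q)<3: print(cam,n,len(q)); return
        r=cv2.minAreaRect((q[:,:2]*1000).astype(np.float32))
        print(cam,n,len(q),"med",np.round(np.median(q,0),4),"rect mm",np.round(r[0],1),np.round(r[1],1),round(r[2],1))
    box=lambda a,b,c,d:(x>a)&(x<b)&(y>c)&(y<d)
    rep("plat top",box(.3,.65,.15,.5)&(z>.045)&(z<.06))
    rep("plat front half",box(.3,.65,.15,.27)&(z>.048)&(z<.058))
    rep("bar",box(.4,.75,-.42,-.2)&(z>.03)&(z<.045)&(S<60))
    rep("bargrip",box(.35,.75,-.42,-.2)&(z>.03)&(z<.06)&(S>120)&(H>100)&(H<125))
    rep("orange",box(.38,.5,-.35,-.15)&(S>140)&(H>8)&(H<22))
    rep("orange tab",box(.38,.5,-.35,-.15)&(S>140)&(H>8)&(H<22)&(z>.03))
    rep("orange flat",box(.38,.5,-.35,-.15)&(S>140)&(H>8)&(H<22)&(z<.012))
    rep("red",box(.5,.75,-.0,.2)&(S>150)&((H<6)|(H>174))&(z>.02))
    rep("yellow/ridge",box(.5,.75,.1,.2)&(z>.018)&(z<.04))
    rep("strip",box(.5,.75,-.0,.2)&(z<.012)&(V<75))
E
python3 m0.py
```

```text
top plat top 3491 med [0.4658 0.2763 0.0517] rect mm [469.9 319.6] [282.1 219.1] 4.2
top plat front half 1332 med [0.4597 0.2409 0.0523] rect mm [476.  244.6] [280.8  68.8] 4.1
top bar 459 med [ 0.6158 -0.2946  0.0358] rect mm [ 596.8 -307.6] [165.  299.9] 78.7
top bargrip 149 med [ 0.4688 -0.338   0.0441] rect mm [ 470.2 -338. ] [65.5 22.9] 17.1
top orange 381 med [ 0.4334 -0.2422  0.0044] rect mm [ 433.6 -241.2] [46.5 85. ] 19.3
top orange tab 28 med [ 0.4452 -0.275   0.0387] rect mm [ 445.1 -275.7] [22.8 11.4] 22.5
top orange flat 339 med [ 0.4322 -0.2387  0.0039] rect mm [ 433.6 -241.2] [46.5 85. ] 19.3
top red 44 med [0.6114 0.0302 0.0425] rect mm [611.3  30.2] [13. 33.] 89.1
top yellow/ridge 155 med [0.5867 0.1632 0.0268] rect mm [588.2 163.5] [71.6 24.7] 4.2
top strip 0
scene plat top 4122 med [0.5218 0.2788 0.0523] rect mm [471.7 318. ] [281.7 221.5] 4.2
scene plat front half 1761 med [0.4848 0.2385 0.0524] rect mm [477.1 236.8] [281.1  70.6] 1.1
scene bar 980 med [ 0.6292 -0.2891  0.0377] rect mm [ 587.5 -300.7] [313.3  76.6] 10.7
scene bargrip 222 med [ 0.4759 -0.3405  0.0458] rect mm [ 473.2 -340.9] [69.4 22.1] 18.7
scene orange 544 med [ 0.441  -0.2468  0.0062] rect mm [ 427.6 -246.1] [69.4 87.1] 18.6
scene orange tab 59 med [ 0.451  -0.2767  0.0409] rect mm [ 447.2 -277. ] [26.3 13.7] 20.8
scene orange flat 458 med [ 0.4361 -0.24    0.0058] rect mm [ 427.6 -246.1] [69.4 87.1] 18.6
scene red 121 med [0.6212 0.0259 0.0432] rect mm [614.9  27.7] [36.6 15.8] 3.2
scene yellow/ridge 230 med [0.5919 0.1578 0.0273] rect mm [588.5 161.8] [70.5 25.5] 3.5
scene strip 74 med [0.6096 0.0253 0.004 ] rect mm [605.6  84.9] [ 44.2 133.3] 6.0
```

play_rows(deltas=[{"x":49,"y":-26,"hand":0.6},{"x":49,"y":-26},{"x":49,"y":-26},{"x":49,"y":-26},{"x":49,"y":-26},{"x":49,"y":-26},{"x":40,"y":-20}])

```text
invalid input
```

```bash
cat >> h.py <<'E'
def st():
    s=manip.sense(); R=s["ee_rot"]
    print("t",round(s["t"],2),"pos",np.round(s["ee_pos"]*1000,1),"yaw",round(np.degrees(np.arctan2(R[1,0],R[0,0])),2),"tilt z",np.round(R[:,2],4),"F",np.round(s["force"],1),"open",round(s["opening"]*94,1)); return s
E
python3 - <<'E'
from h import *
s=st(); p=eyes.camera("wrist"); cv2.imwrite("pics/w1.png",p["img"]); w=cloud(p); np.save("pics/w1.npy",w)
M=p["camera_from_world"]; print("cam",-M[:3,:3].T@M[:3,3], s["ee_rot"])
E
```

```text
t 1.35 pos [ 200.  -618.5  178.7] yaw 17.92 tilt z [-0. -0. -1.] F [ 0.8  0.  -0.6] open 94.0
cam [ 0.2741482  -0.59469419  0.38500616] [[ 9.51488859e-01  3.07683198e-01 -6.60988290e-06]
 [ 3.07683198e-01 -9.51488859e-01 -1.68811581e-05]
 [-1.14832787e-05  1.40284840e-05 -1.00000000e+00]]
```

View pics/w1.png

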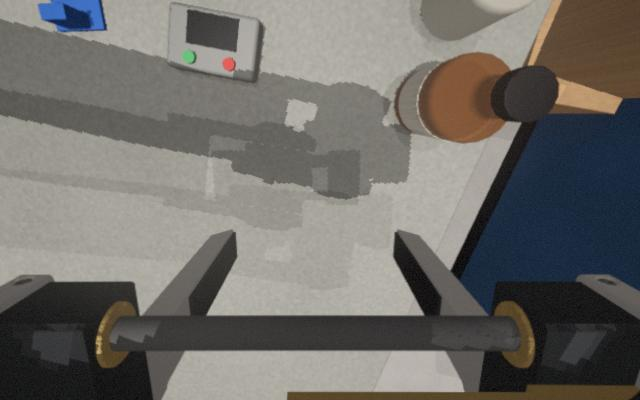

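play_rows(deltas=[{"hand":0.6,"x":49,"y":-26,"z":0,"rx":0,"ry":0,"rz":0},{"hand":0.6,"x":49,"y":-26,"z":0,"rx":0,"ry":0,"rz":0},{"hand":0.6,"x":49,"y":-26,"z":0,"rx":0,"ry":0,"rz":0},{"hand":0.6,"x":49,"y":-26,"z":0,"rx":0,"ry":0,"rz":0},{"hand":0.6,"x":49,"y":-26,"z":0,"rx":0,"ry":0,"rz":0},{"hand":0.6,"x":49,"y":-26,"z":0,"rx":0,"ry":0,"rz":0},{"hand":0.6,"x":40,"y":-20,"z":0,"rx":0,"ry":0,"rz":0}], squeeze=40)

```text
t: 2.28
ee_pos: [0.465, -0.3465, 0.1789]
ee_rot: [[0.951, 0.309, 0.0], [0.309, -0.951, -0.0], [0.0, 0.0, -1.0]]
force: [0.9, -0.6, 0.5]
opening: 0.597
```

```bash
python3 - <<'E'
from h import *
s=st(); p=eyes.camera("wrist"); cv2.imwrite("pics/w1.png",p["img"]); w=cloud(p); np.save("pics/w1.npy",w)
hsv=cv2.cvtColor(p["img"],cv2.COLOR_BGR2HSV); H,S,V=[hsv[...,i].astype(int) for i in range(3)]
x,y,z=w[...,0],w[...,1],w[...,2]
def rep(n,m):
    q=w[m]
    if len(q)<3: print(n,len(q)); return
    r=cv2.minAreaRect((q[:,:2]*1000).astype(np.float32)); print(n,len(q),np.round(np.median(q,0),4),np.round(r[0],1),np.round(r[1],1),round(r[2],1))
    return q
b=(x>.4)&(x<.8)&(y<-.2)&(y>-.42)
g=rep("grip",b&(S>120)&(H>100)&(H<125)&(z>.03)&(z<.06))
q=rep("bar",b&(S<60)&(z>.034)&(z<.044))
c=q[:,:2].mean(0); u=np.linalg.svd(q[:,:2]-c,full_matrices=False)[2][0]; print("bar axis deg",np.degrees(np.arctan2(u[1],u[0])),c,"z",np.median(q[:,2]))
a=(q[:,:2]-c)@u; 
rep("orange",(S>140)&(H>8)&(H<22)&(z<.015)&(y<-.15)); rep("orangetab",(S>140)&(H>8)&(H<22)&(z>.036)&(z<.05))
E
```

```text
t 2.27 pos [ 465.  -346.5  178.9] yaw 17.97 tilt z [ 4.e-04 -3.e-04 -1.e+00] F [ 0.9 -0.6  0.5] open 56.1
grip 1236 [ 0.4745 -0.3409  0.0463] [ 472.4 -341.4] [66.6 22.2] 18.4
bar 2882 [ 0.5748 -0.3062  0.0383] [ 535.9 -318.1] [207.8  24. ] 19.7
bar axis deg -160.9116681186096 [ 0.57277584 -0.30662581] z 0.038319679786017385
orange 3572 [ 0.423  -0.2259  0.0059] [ 386.3 -234.4] [ 97.5 183.9] 77.3
orangetab 303 [ 0.4466 -0.2787  0.0422] [ 445.7 -278.4] [24.2 14.2] 20.5
```

View pics/w1.png

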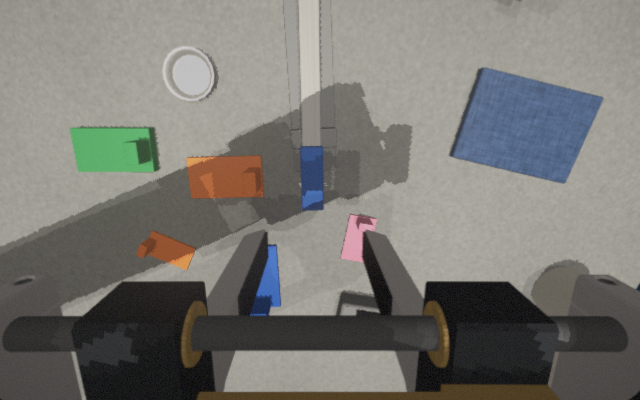

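play_rows(deltas=[{"hand":0.55,"x":8.9,"y":-3.1,"z":30,"rx":0,"ry":0,"rz":-0.014},{"hand":0.55,"x":0,"y":0,"z":50,"rx":0,"ry":0,"rz":0},{"hand":0.55,"x":0,"y":0,"z":45,"rx":0,"ry":0,"rz":0},{"hand":0.55,"x":0,"y":0,"z":34,"rx":0,"ry":0,"rz":0},{"hand":0.55,"x":0,"y":0,"z":0,"rx":0,"ry":0,"rz":0},{"hand":0.1,"x":0,"y":0,"z":0,"rx":0,"ry":0,"rz":0},{"hand":0.1,"x":0,"y":0,"z":0,"rx":0,"ry":0,"rz":0},{"hand":0.1,"x":0,"y":0,"z":0,"rx":0,"ry":0,"rz":0}], squeeze=60)

```text
t: 3.32
ee_pos: [0.4719, -0.3434, 0.0212]
ee_rot: [[0.947, 0.321, 0.002], [0.321, -0.947, -0.002], [0.001, 0.002, -1.0]]
force: [-0.3, 0.8, 0.3]
opening: 0.265
```

```bash
python3 - <<'E'
from h import *
s=st(); p=eyes.camera("wrist"); cv2.imwrite("pics/w2.png",p["img"]); w=cloud(p); np.save("pics/w2.npy",w)
img=cv2.imread("pics/w1.png"); cv2.imwrite("pics/shimcrop.png",cv2.resize(img[100:300,50:390],None,fx=2,fy=2))
E
```

```text
t 3.33 pos [ 471.9 -343.4   21.2] yaw 18.73 tilt z [ 0.0018 -0.0019 -1.    ] F [-0.3  0.8  0.3] open 25.0
```

View pics/w2.png

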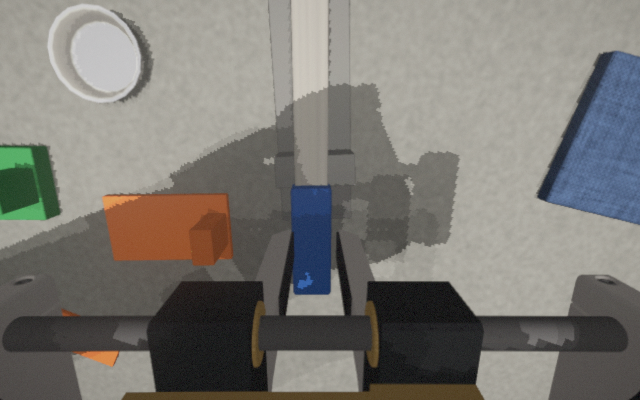

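View pics/shimcrop.png

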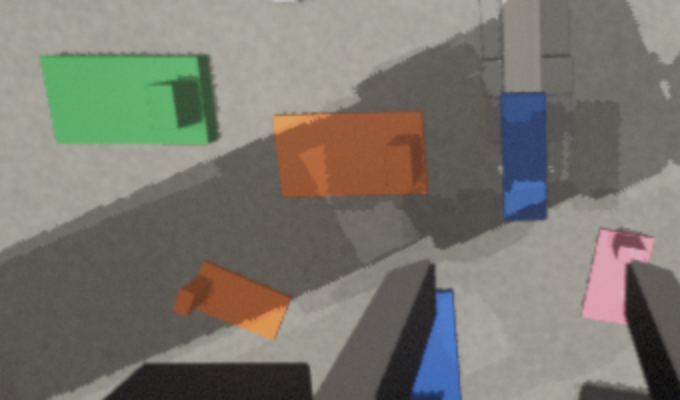

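play_rows(deltas=[{"hand":0.1,"x":0,"y":0,"z":0,"rx":0,"ry":0,"rz":0},{"hand":0.1,"x":0,"y":0,"z":0,"rx":0,"ry":0,"rz":0}], squeeze=60)

```text
t: 3.62
ee_pos: [0.4712, -0.3426, 0.0198]
ee_rot: [[0.947, 0.321, 0.0], [0.321, -0.947, -0.0], [0.0, 0.0, -1.0]]
force: [0.2, 0.7, 0.3]
opening: 0.099
```

```bash
python3 - <<'E'
from h import *
s=st(); p=eyes.camera("wrist"); w=cloud(p); cv2.imwrite("pics/w3.png",p["img"])
hsv=cv2.cvtColor(p["img"],cv2.COLOR_BGR2HSV); H,S,V=[hsv[...,i].astype(int) for i in range(3)]
m=(S>120)&(H>100)&(H<125); m[:,:280]=0;m[:,345:]=0;m[:170]=0
ys,xs=np.nonzero(m); print("blue rows",ys.min(),ys.max(),"cols at",xs[ys<230].min(),xs[ys<230].max())
g=w[m]; g=g[(g[:,2]>.042)&(g[:,2]<.055)]; R=s["ee_rot"]; e=s["ee_pos"]
t=(g-e)@R; print("grip top in tool frame mm x",np.percentile(t[:,0],[0.5,99.5])*1000,"y",np.percentile(t[:,1],[1,99])*1000,"z",np.median(t[:,2])*1000)
b=(S<60)&(w[...,2]>.034)&(w[...,2]<.042)&(w[...,1]>-.36)&(w[...,1]<-.22)
q=(w[b]-e)@R; q=q[(abs(q[:,1])<.02)&(q[:,0]>.03)]; 
A=np.polyfit(q[:,0],q[:,1],1); print("bar line y=",A,"deg",np.degrees(A[0]),"z",np.median(q[:,2])*1000,"pitch",np.polyfit(q[:,0],q[:,2],1), "xmax",q[:,0].max())
E
```

```text
t 3.62 pos [ 471.2 -342.6   19.8] yaw 18.73 tilt z [ 1.e-04 -1.e-04 -1.e+00] F [0.2 0.7 0.3] open 9.3
blue rows 185 294 cols at 293 332
grip top in tool frame mm x [-32.82251005  35.42365413] y [-12.09432056  10.43168835] z -26.49716011176275
bar line y= [-0.00605594 -0.00083635] deg -0.3469796553820152 z -18.50537381065908 pitch [ 0.0007559  -0.01856516] xmax 0.13343879755744534
```

View pics/w3.png

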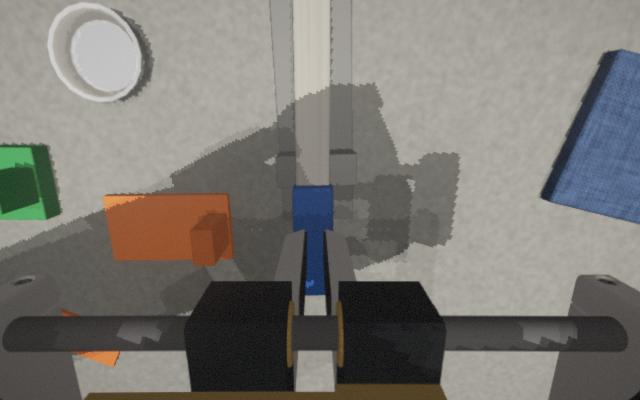

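```bash
python3 - <<'E'
from h import *
s=st(); p=eyes.camera("wrist"); w=cloud(p); R=s["ee_rot"]; e=s["ee_pos"]
for t in [(0,0,0),(0,.012,-.0188),(0,-.012,-.0188),(0.008,.005,0),(0.008,.012,0),(0.008,.005,-.03)]:
    print(t,proj(p,e+R@np.array(t)))
for rc in [(236,300),(240,332),(245,296),(260,290),(260,336),(200,312),(260,315),(232,338),(232,290)]: print(rc,np.round((w[rc]-e)@R*1000,1), np.round(w[rc]*1000))
crop(p,(240,150,390,310),5,"pics/w4.png")
E
```

```text
t 3.67 pos [ 471.2 -342.5   19.7] yaw 18.72 tilt z [ 1.e-04 -0.e+00 -1.e+00] F [0.1 0.2 0.3] open 9.5
(0, 0, 0) [[314.04175346 229.68106882]]
(0, 0.012, -0.0188) [[333.22505578 240.36549595]]
(0, -0.012, -0.0188) [[294.79275045 240.3449321 ]]
(0.008, 0.005, 0) [[321.46240451 218.53406442]]
(0.008, 0.012, 0) [[331.84383184 218.54093568]]
(0.008, 0.005, -0.03) [[322.54865744 235.01792396]]
(236, 300) [ 10.4  -7.8 -37.6] [ 479. -332.   57.]
(240, 332) [ 10.7   9.7 -44. ] [ 484. -348.   64.]
(245, 296) [ 10.7  -9.3 -50.9] [ 478. -330.   71.]
(260, 290) [ 10.3 -11.2 -67.6] [ 477. -329.   87.]
(260, 336) [ 10.8  10.3 -68.5] [ 485. -349.   88.]
(200, 312) [ 28.4  -1.2 -27. ] [ 498. -332.   47.]
(260, 315) [ -9.3   0.6 -27.3] [ 463. -346.   47.]
(232, 338) [-9.3 17.9 19.9] [ 468. -362.   -0.]
(232, 290) [ -8.6 -17.8  17.9] [ 457. -328.    2.]
```

View pics/w4.png

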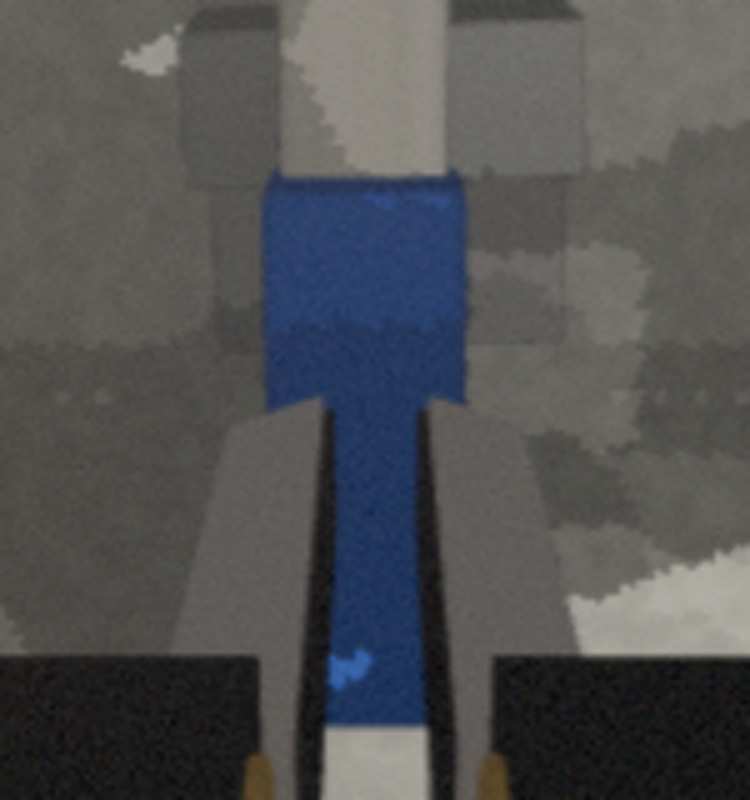

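play_rows(deltas=[{"hand":0.1,"x":0,"y":0,"z":-8,"rx":0,"ry":0,"rz":0},{"hand":0.1,"x":0,"y":0,"z":0,"rx":0,"ry":0,"rz":0}], squeeze=60)

```text
t: 3.98
ee_pos: [0.4718, -0.3431, 0.0287]
ee_rot: [[0.947, 0.321, 0.001], [0.321, -0.947, -0.001], [0.001, 0.002, -1.0]]
force: [-0.0, -0.3, 0.7]
opening: 0.097
```

```bash
python3 - <<'E'
from h import *
s=st(); print(s["moment"]); p=eyes.camera("wrist"); w=cloud(p); R=s["ee_rot"]; e=s["ee_pos"]
for rc in [(200,312),(260,315),(100,312)]: print(rc,np.round((w[rc]-e)@R*1000,1), np.round(w[rc]*1000))
crop(p,(240,150,390,310),5,"pics/w5.png")
E
```

```text
t 3.98 pos [ 471.8 -343.1   28.7] yaw 18.73 tilt z [ 0.0012 -0.0013 -1.    ] F [-0.  -0.3  0.7] open 9.1
[ 0.00421323 -0.00885351 -0.02118393]
(200, 312) [ 25.9  -1.2 -18. ] [ 496. -334.   47.]
(260, 315) [-13.9   0.7 -17.7] [ 459. -348.   46.]
(100, 312) [84.1 -1.2 -8.7] [ 551. -315.   37.]
```

View pics/w5.png

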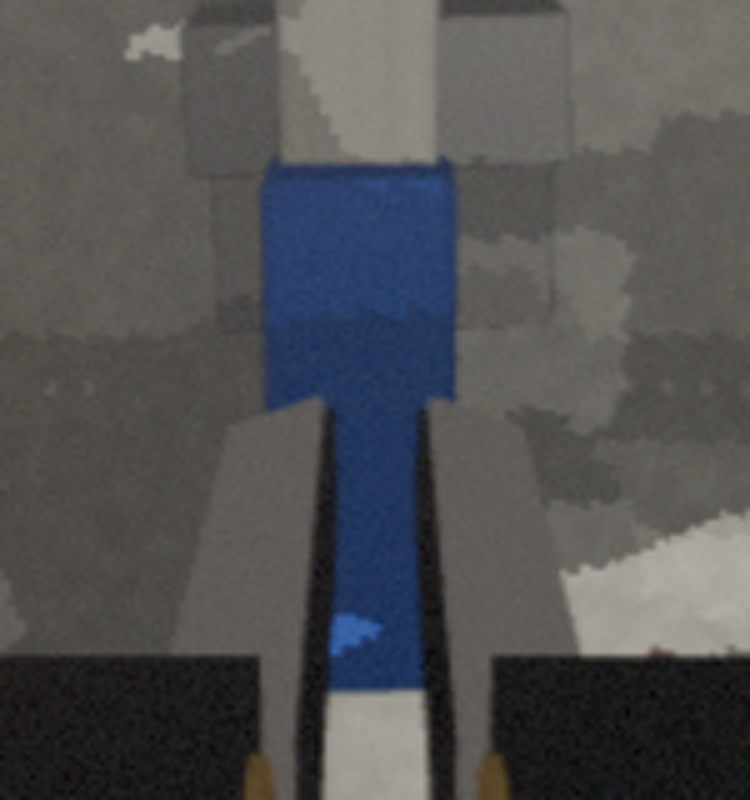

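```bash
python3 - <<'E'
from h import *
s=st(); p=eyes.camera("wrist"); w=cloud(p); R=s["ee_rot"]; e=s["ee_pos"]
T=(w-e)@R*1000
for c in [288,292,296,300,303,305,326,328,332,336,340,344]:
    print(c,[tuple(np.round(T[r,c]).astype(int)) for r in range(226,246,2)])
E
```

```text
t 4.03 pos [ 471.5 -342.9   28.3] yaw 18.72 tilt z [ 8.e-04 -9.e-04 -1.e+00] F [-0.4 -0.3  0.1] open 9.7
288 [(np.int64(-7), np.int64(-20), np.int64(28)), (np.int64(-9), np.int64(-20), np.int64(28)), (np.int64(-10), np.int64(-20), np.int64(27)), (np.int64(-13), np.int64(-20), np.int64(29)), (np.int64(11), np.int64(-15), np.int64(-35)), (np.int64(11), np.int64(-14), np.int64(-39)), (np.int64(11), np.int64(-14), np.int64(-41)), (np.int64(10), np.int64(-14), np.int64(-43)), (np.int64(11), np.int64(-14), np.int64(-46)), (np.int64(11), np.int64(-14), np.int64(-50))]
292 [(np.int64(-8), np.int64(-17), np.int64(29)), (np.int64(-9), np.int64(-17), np.int64(28)), (np.int64(-11), np.int64(-17), np.int64(28)), (np.int64(-13), np.int64(-17), np.int64(29)), (np.int64(11), np.int64(-12), np.int64(-35)), (np.int64(10), np.int64(-12), np.int64(-37)), (np.int64(10), np.int64(-12), np.int64(-40)), (np.int64(11), np.int64(-12), np.int64(-44)), (np.int64(11), np.int64(-12), np.int64(-46)), (np.int64(11), np.int64(-11), np.int64(-49))]
296 [(np.int64(10), np.int64(-11), np.int64(-19)), (np.int64(8), np.i
[... 3737 characters left out ...]
4(15), np.int64(-34)), (np.int64(11), np.int64(15), np.int64(-39)), (np.int64(10), np.int64(14), np.int64(-41)), (np.int64(11), np.int64(14), np.int64(-44)), (np.int64(11), np.int64(14), np.int64(-47)), (np.int64(10), np.int64(14), np.int64(-49))]
344 [(np.int64(-7), np.int64(23), np.int64(28)), (np.int64(-9), np.int64(23), np.int64(29)), (np.int64(-11), np.int64(23), np.int64(28)), (np.int64(-12), np.int64(23), np.int64(28)), (np.int64(-14), np.int64(23), np.int64(28)), (np.int64(11), np.int64(17), np.int64(-38)), (np.int64(10), np.int64(17), np.int64(-40)), (np.int64(10), np.int64(16), np.int64(-43)), (np.int64(10), np.int64(16), np.int64(-46)), (np.int64(11), np.int64(16), np.int64(-49))]
```

```bash
python3 - <<'E'
from h import *
s=st(); p=eyes.camera("scene"); R=s["ee_rot"]; e=s["ee_pos"]
print(proj(p,[e,e+[0,0,.028],e+[0,0,.0188]]))
c=proj(p,[e])[0].astype(int)
crop(p,(c[0]-60,c[1]-70,c[0]+60,c[1]+30),6.5,"pics/s1.png")
print(c)
E
```

```text
t 4.08 pos [ 471.3 -342.7   28. ] yaw 18.73 tilt z [ 4.e-04 -4.e-04 -1.e+00] F [-0.1  0.4  0. ] open 9.3
[[198.00592677 240.90993813]
 [194.98625716 234.76537445]
 [195.99448013 236.81689413]]
[198 240]
```

View pics/s1.png

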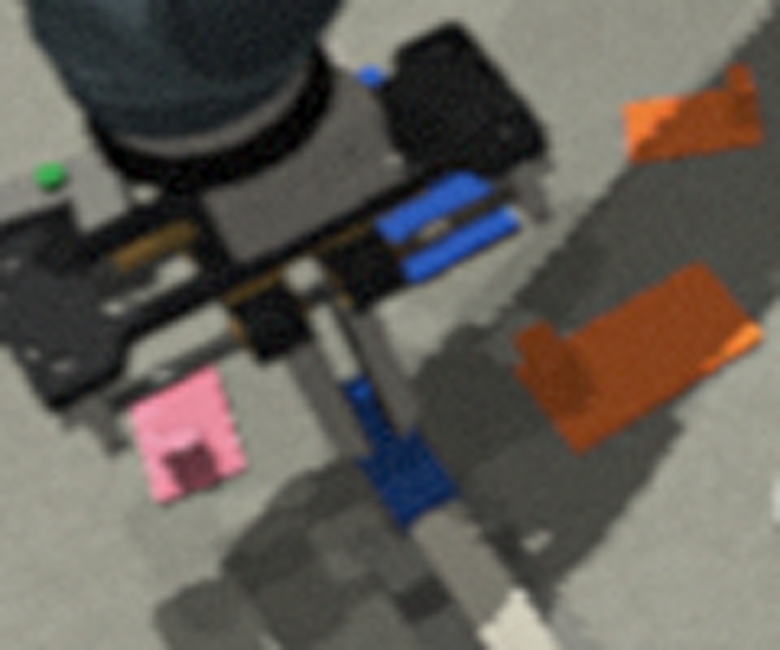

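play_rows(deltas=[{"hand":0.45,"x":0,"y":-1,"z":0,"rx":0,"ry":0,"rz":0},{"hand":0.45,"x":0,"y":0,"z":0,"rx":0,"ry":0,"rz":0},{"hand":0.45,"x":0,"y":0,"z":0,"rx":0,"ry":0,"rz":0},{"hand":0.45,"x":0,"y":0,"z":12,"rx":0,"ry":0,"rz":0},{"hand":0.45,"x":0,"y":0,"z":10,"rx":0,"ry":0,"rz":0},{"hand":0.1,"x":0,"y":0,"z":0,"rx":0,"ry":0,"rz":0},{"hand":0.1,"x":0,"y":0,"z":0,"rx":0,"ry":0,"rz":0},{"hand":0.1,"x":0,"y":0,"z":0,"rx":0,"ry":0,"rz":0},{"hand":0.1,"x":0,"y":0,"z":0,"rx":0,"ry":0,"rz":0}], squeeze=30)

```text
t: 5.25
ee_pos: [0.4709, -0.3415, 0.0056]
ee_rot: [[0.947, 0.321, 0.0], [0.321, -0.947, 0.0], [0.0, 0.0, -1.0]]
force: [0.7, 0.2, -1.2]
opening: 0.251
```

```bash
python3 - <<'E'
from h import *
s=st(); p=eyes.camera("wrist"); w=cloud(p); R=s["ee_rot"]; e=s["ee_pos"]
crop(p,(240,150,390,310),4,"pics/w6.png")
E
```

```text
t 5.25 pos [ 470.9 -341.5    5.6] yaw 18.73 tilt z [ 0.  0. -1.] F [ 0.7  0.2 -1.2] open 23.6
```

View pics/w6.png

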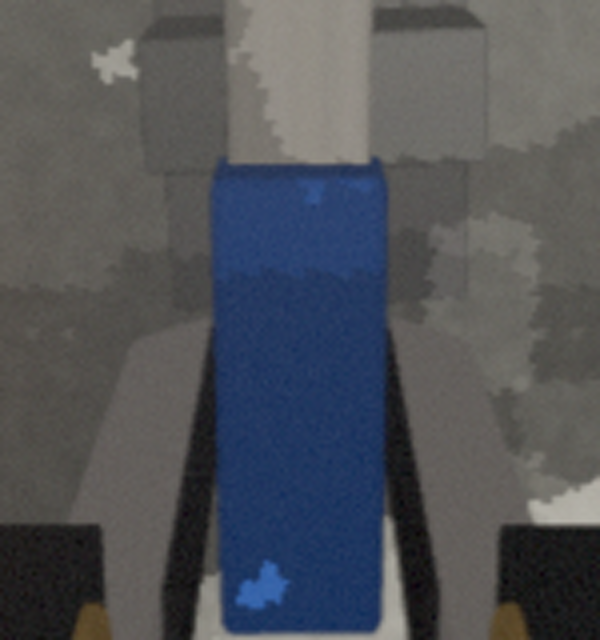

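play_rows(deltas=[{"hand":0.45,"x":0,"y":0,"z":0,"rx":0,"ry":0,"rz":0},{"hand":0.45,"x":0,"y":0,"z":0,"rx":0,"ry":0,"rz":0},{"hand":0.45,"x":1,"y":0,"z":8,"rx":0,"ry":0,"rz":0},{"hand":0.45,"x":0,"y":0,"z":2,"rx":0,"ry":0,"rz":0},{"hand":0.1,"x":0,"y":0,"z":0,"rx":0,"ry":0,"rz":0},{"hand":0.1,"x":0,"y":0,"z":0,"rx":0,"ry":0,"rz":0},{"hand":0.1,"x":0,"y":0,"z":0,"rx":0,"ry":0,"rz":0}], squeeze=60)

```text
t: 6.18
ee_pos: [0.4718, -0.3413, -0.0043]
ee_rot: [[0.947, 0.321, 0.0], [0.321, -0.947, -0.0], [0.0, 0.0, -1.0]]
force: [0.0, 0.6, -1.3]
opening: 0.245
```

```bash
python3 - <<'E'
from h import *
s=st(); p=eyes.camera("wrist"); w=cloud(p)
hsv=cv2.cvtColor(p["img"],cv2.COLOR_BGR2HSV); H,S,V=[hsv[...,i].astype(int) for i in range(3)]
m=(S>120)&(H>100)&(H<125); m[:,:280]=0;m[:,345:]=0;m[:170]=0
g=w[m]; g=g[(g[:,2]>.040)&(g[:,2]<.055)]; R=s["ee_rot"]; e=s["ee_pos"]
t=(g-e)@R; print("grip x",np.percentile(t[:,0],[0.3,99.7])*1000,"y",np.percentile(t[:,1],[1,99])*1000,"z",np.median(t[:,2])*1000)
b=(S<60)&(w[...,2]>.034)&(w[...,2]<.042)&(w[...,1]>-.36)&(w[...,1]<-.22)
q=(w[b]-e)@R; q=q[(abs(q[:,1])<.02)&(q[:,0]>.03)]; 
A=np.polyfit(q[:,0],q[:,1],1); print("bar line y=",A,"deg",np.degrees(A[0]),"z",np.median(q[:,2])*1000)
E
```

```text
t 6.17 pos [ 471.8 -341.3   -4.3] yaw 18.74 tilt z [ 1.e-04 -1.e-04 -1.e+00] F [ 0.   0.6 -1.3] open 23.1
grip x [-30.69933112  34.59253136] y [-11.05213331  11.88705433] z -50.539939953838875
bar line y= [-0.00656913  0.00031886] deg -0.37638354847116146 z -42.55909622161736
```

play_rows(deltas=[{"hand":0.05,"x":0,"y":0,"z":-10,"rx":0,"ry":0,"rz":0},{"hand":0.05,"x":0,"y":0,"z":-30,"rx":0,"ry":0,"rz":0},{"hand":0.05,"x":0,"y":0,"z":-40,"rx":0,"ry":0,"rz":0},{"hand":0.05,"x":0,"y":0,"z":0,"rx":0,"ry":0,"rz":0}], squeeze=60)

```text
t: 6.72
ee_pos: [0.4735, -0.3433, 0.0791]
ee_rot: [[0.947, 0.321, 0.005], [0.321, -0.947, -0.005], [0.003, 0.007, -1.0]]
force: [-0.6, -0.9, -3.6]
opening: 0.249
```

```bash
cat >> h.py <<'E'
def bar(pr=True):
    s=st(); p=eyes.camera("wrist"); w=cloud(p); R=s["ee_rot"]; e=s["ee_pos"]; q=((w-e)@R)
    hsv=cv2.cvtColor(p["img"],cv2.COLOR_BGR2HSV); S=hsv[...,1].astype(int)
    m=(abs(q[...,1])<.013)&(q[...,0]>.045)&(q[...,0]<.27)&(q[...,2]>-.07)&(q[...,2]<.02)&(S<60)
    a=q[m]; m2=abs(a[:,2]-np.polyval(np.polyfit(a[:,0],a[:,2],1),a[:,0]))<.004; a=a[m2]
    A=np.polyfit(a[:,0],a[:,1],1);B=np.polyfit(a[:,0],a[:,2],1)
    print("bar n",len(a),"yaw in tool deg",np.degrees(A[0]),"droop deg",np.degrees(B[0]),"z0 mm",B[1]*1e3,"y0",A[1]*1e3,"xmax",a[:,0].max())
    return s,p,w
E
python3 - <<'E'
from h import *
s,p,w=bar(); cv2.imwrite("pics/w7.png",p["img"]); print(s["moment"])
E
```

```text
t 6.72 pos [ 473.5 -343.3   79.1] yaw 18.73 tilt z [ 0.0045 -0.0055 -1.    ] F [-0.6 -0.9 -3.6] open 23.4
bar n 7226 yaw in tool deg -0.3305652895852592 droop deg 0.9630012740728076 z0 mm -42.61818294074686 y0 0.3035407067317127 xmax 0.12689544163004338
[-0.06404378  0.38426561  0.03853046]
```

View pics/w7.png

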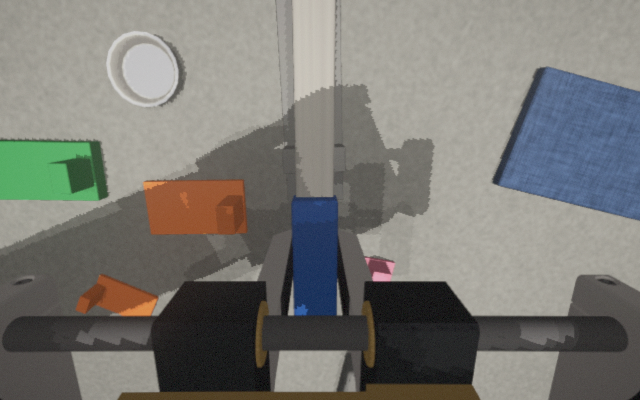

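```bash
cat >> h.py <<'E'
from scipy.spatial.transform import Rotation as Rn
def pose(yaw,down=0):  # degrees; down = tool x dips below horizontal
    return (Rn.from_euler('z',yaw,degrees=True)*Rn.from_euler('y',down,degrees=True)).as_matrix()@np.diag([1,-1,-1])
def plan(p0,R0,p1,R1,n):
    rv=Rn.from_matrix(R0.T@R1).as_rotvec(); p0=np.array(p0,float);p1=np.array(p1,float)
    print("rv/row",np.round(rv/n,4)); R=R0; d=(p1-p0)/n
    for k in range(n):
        print(np.round(R.T@d,1)); R=R@Rn.from_rotvec(np.round(rv/n,4)).as_matrix()
E
python3 - <<'E'
from h import *
plan([472.5,-342,78],pose(18.73),[574.5,-99,78],pose(88.3),8)
E
```

```text
rv/row [ 0.      0.     -0.1518]
[ 21.8 -24.7   0. ]
[ 25.3 -21.1   0. ]
[ 28.2 -17.    0. ]
[ 30.5 -12.6   0. ]
[32.  -7.8  0. ]
[32.8 -2.9  0. ]
[32.9  2.1  0. ]
[32.2  7.1  0. ]
```

play_rows(deltas=[{"hand":0.05,"x":21.8,"y":-24.7,"z":0,"rx":0,"ry":0,"rz":-0.152},{"hand":0.05,"x":25.3,"y":-21.1,"z":0,"rx":0,"ry":0,"rz":-0.152},{"hand":0.05,"x":28.2,"y":-17,"z":0,"rx":0,"ry":0,"rz":-0.152},{"hand":0.05,"x":30.5,"y":-12.6,"z":0,"rx":0,"ry":0,"rz":-0.152},{"hand":0.05,"x":32,"y":-7.8,"z":0,"rx":0,"ry":0,"rz":-0.152},{"hand":0.05,"x":32.8,"y":-2.9,"z":0,"rx":0,"ry":0,"rz":-0.152},{"hand":0.05,"x":32.9,"y":2.1,"z":0,"rx":0,"ry":0,"rz":-0.152},{"hand":0.05,"x":32.2,"y":7.1,"z":0,"rx":0,"ry":0,"rz":-0.152},{"hand":0.05,"x":0,"y":0,"z":0,"rx":0,"ry":0,"rz":0},{"hand":0.05,"x":0,"y":0,"z":0,"rx":0,"ry":0,"rz":0}], squeeze=60)

```text
t: 8.02
ee_pos: [0.5724, -0.0981, 0.0739]
ee_rot: [[0.029, 1.0, -0.003], [1.0, -0.029, 0.0], [0.0, -0.003, -1.0]]
force: [0.0, -1.0, -4.2]
opening: 0.253
```

```bash
python3 - <<'E'
from h import *
s,p,w=bar(); cv2.imwrite("pics/w8.png",p["img"]); np.save("pics/w8.npy",w)
hsv=cv2.cvtColor(p["img"],cv2.COLOR_BGR2HSV); H,S,V=[hsv[...,i].astype(int) for i in range(3)]
x,y,z=w[...,0],w[...,1],w[...,2]
def rep(n,m):
    q=w[m]
    if len(q)<3: print(n,len(q)); return
    r=cv2.minAreaRect((q[:,:2]*1000).astype(np.float32)); print(n,len(q),np.round(np.median(q,0),4),np.round(r[0],1),np.round(r[1],1),round(r[2],1))
rep("red",(S>150)&((H<6)|(H>174))&(z>.02)&(z<.06))
rep("redtop",(S>150)&((H<6)|(H>174))&(z>.04)&(z<.06))
rep("ridge",(x>.5)&(y>.1)&(y<.19)&(z>.015)&(z<.04))
rep("ridgetop",(x>.5)&(y>.1)&(y<.19)&(z>.028)&(z<.04))
rep("plat",(x>.3)&(y>.15)&(z>.046)&(z<.058))
E
```

```text
t 8.03 pos [572.4 -98.1  73.9] yaw 88.35 tilt z [-2.7e-03  4.0e-04 -1.0e+00] F [ 0.  -1.  -4.2] open 23.8
bar n 7147 yaw in tool deg 0.05194185419706226 droop deg 1.025937747577969 z0 mm -42.67332060280132 y0 1.1329165597778643 xmax 0.12597118905530139
red 1316 [0.613  0.0271 0.0443] [613.   27.1] [35.5 15.6] 4.2
redtop 1316 [0.613  0.0271 0.0443] [613.   27.1] [35.5 15.6] 4.2
ridge 0
ridgetop 0
plat 0
```

View pics/w8.png

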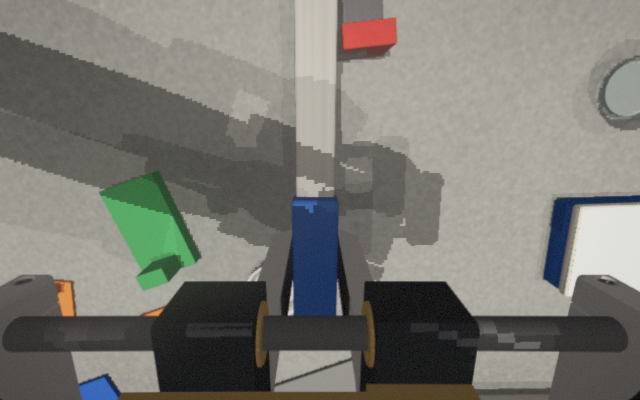

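```bash
cat >> h.py <<'E'
a0=np.radians(4.2); U=np.array([-np.sin(a0),np.cos(a0),0]); Vv=np.array([np.cos(a0),np.sin(a0),0]); P=np.array([587.7,162.,0])
DR=1.0
def barpose(nose,ridgex,catchx,slope_deg,h,y0=1.1,over=0):
    """nose local y; bar centre local x at ridge and at catch; bar slope (+ nose down) deg; h underside height over ridge line"""
    m=(ridgex-catchx)/135.; yaw=94.2-np.degrees(np.arctan(m))
    L=265*np.cos(np.radians(slope_deg))*np.cos(np.arctan(m)); gy=nose-L
    horiz=(0-gy)/np.cos(np.arctan(m))
    G=P+U*gy+Vv*(ridgex+m*gy); G[2]=h+np.tan(np.radians(slope_deg))*horiz
    R=pose(yaw,slope_deg-DR)
    T=G-R@np.array([0,y0,-34.6])
    return T,R
E
python3 - <<'E'
from h import *
s=st(); 
A=barpose(35,-6,-20,14,33.3); B=barpose(65,-6,-20,14,33.3)
print(A[0],B[0]); plan(s["ee_pos"]*1000,s["ee_rot"],*A,4); print(A[1].T@(B[0]-A[0]))
E
```

```text
t 8.07 pos [572.6 -98.5  74.3] yaw 88.32 tilt z [-2.e-03  3.e-04 -1.e+00] F [-1.1  0.5 -3.9] open 23.5
[573.71892094 -68.02679654  54.9228192 ] [574.62453118 -37.87951006  47.40286586]
rv/row [-0.0005 -0.0568  0.0002]
[7.6 0.1 4.8]
[7.9 0.1 4.4]
[8.1 0.1 4. ]
[8.3 0.  3.5]
[ 3.10794854e+01 -9.43984640e-14  5.42494435e-01]
```

play_rows(deltas=[{"hand":0.05,"x":7.6,"y":0.1,"z":4.8,"rx":0,"ry":-0.057,"rz":0},{"hand":0.05,"x":7.9,"y":0.1,"z":4.4,"rx":0,"ry":-0.057,"rz":0},{"hand":0.05,"x":8.1,"y":0.1,"z":4,"rx":0,"ry":-0.057,"rz":0},{"hand":0.05,"x":8.3,"y":0,"z":3.5,"rx":0,"ry":-0.057,"rz":0},{"hand":0.05,"x":0,"y":0,"z":0,"rx":0,"ry":0,"rz":0}], squeeze=60)

```text
t: 8.7
ee_pos: [0.5736, -0.0672, 0.055]
ee_rot: [[0.026, 1.0, -0.009], [0.974, -0.028, -0.225], [-0.225, -0.003, -0.974]]
force: [-0.1, 0.0, -4.4]
opening: 0.252
```

```bash
python3 - <<'E'
from h import *
s,p,w=bar(); cv2.imwrite("pics/w9.png",p["img"]); 
A=barpose(35,-6,-20,14,33.3); print("err tool",s["ee_rot"].T@(A[0]-s["ee_pos"]*1000), Rn.from_matrix(s["ee_rot"].T@A[1]).as_rotvec())
p=eyes.camera("scene"); crop(p,(300,170,460,280),5,"pics/s2.png")
N=s["ee_pos"]+s["ee_rot"]@(np.array([265*np.cos(np.radians(1)),1.1,-34.6+265*np.sin(np.radians(1))])/1000); print("nose underside",N*1000,proj(p,[N]))
E
```

```text
t 8.7 pos [573.6 -67.2  55. ] yaw 88.44 tilt z [-0.0088 -0.2247 -0.9744] F [-0.1  0.  -4.4] open 23.7
bar n 7145 yaw in tool deg 0.0656072876139837 droop deg 0.9877458686863735 z0 mm -42.67860707102655 y0 1.1782771915844419 xmax 0.12576111358848133
err tool [-0.78092895  0.14737383  0.25125792] [-2.01129836e-03 -9.88944711e-05  2.78305768e-03]
nose underside [581.97158219 197.5786577   24.62056215] [[412.9223246  217.33759848]]
```

View pics/w9.png

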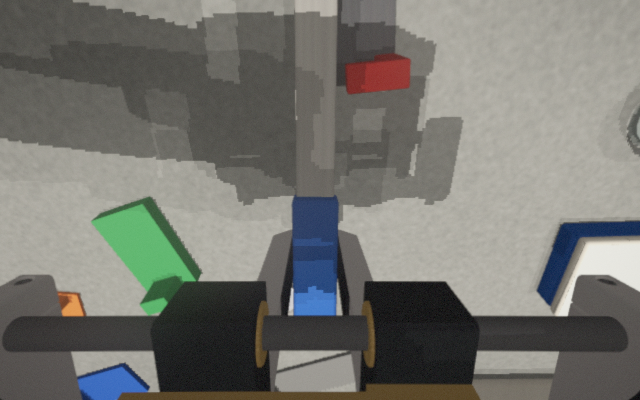

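View pics/s2.png

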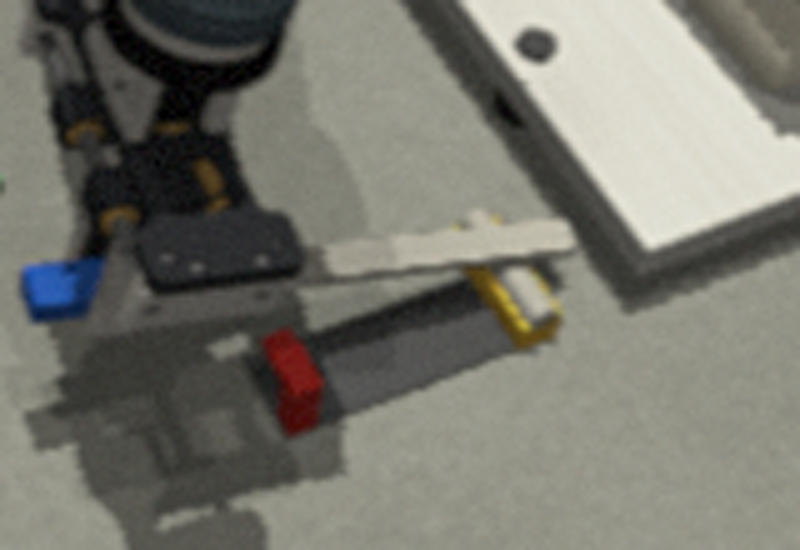

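play_rows(deltas=[{"hand":0.05,"x":15,"y":0,"z":0.4,"rx":0,"ry":0,"rz":0},{"hand":0.05,"x":15,"y":0,"z":0.4,"rx":0,"ry":0,"rz":0},{"hand":0.05,"x":0,"y":0,"z":0,"rx":0,"ry":0,"rz":0}], squeeze=60)

```text
t: 9.18
ee_pos: [0.5756, -0.038, 0.0485]
ee_rot: [[0.027, 1.0, -0.006], [0.974, -0.028, -0.225], [-0.225, -0.0, -0.974]]
force: [0.5, -0.7, -5.5]
opening: 0.247
```

```bash
python3 - <<'E'
from h import *
s,p,w=bar(); 
A=barpose(65,-6,-20,14,33.3); print("err tool",s["ee_rot"].T@(A[0]-s["ee_pos"]*1000), Rn.from_matrix(s["ee_rot"].T@A[1]).as_rotvec())
p=eyes.camera("scene"); crop(p,(300,170,460,280),5,"pics/s3.png")
# lever sequence about ridge: slopes
Rp=A[1];Tp=s["ee_pos"]*1000
for sl,h in [(8,31.2),(3,31.1),(-1,31.05),(-2.8,31)]:
    T,R=barpose(65,-6,-20,sl,h); print(sl,T,"tool d",np.round(Rp.T@(T-Tp),1),"rv",np.round(Rn.from_matrix(Rp.T@R).as_rotvec(),4)); Tp,Rp=T,R
E
```

```text
t 9.18 pos [575.6 -38.   48.5] yaw 88.4 tilt z [-0.0064 -0.2252 -0.9743] F [ 0.5 -0.7 -5.5] open 23.3
bar n 7133 yaw in tool deg 0.16548962443179277 droop deg 1.2001114365714938 z0 mm -42.6491198850893 y0 1.1480513441873819 xmax 0.12604185924545483
err tool [ 0.36468195 -0.94464874  1.06692406] [0.00036745 0.00032734 0.00200359]
8 [574.57270502 -39.60477537  24.5546302 ] tool d [ 3.8 -0.9 23.7] rv [-0.      0.1047 -0.    ]
3 [574.59652668 -38.81176489   6.96533156] tool d [ 2.9 -0.  17.4] rv [-0.      0.0873 -0.    ]
-1 [574.65934802 -36.72047557  -7.01314652] tool d [ 2.6  0.  13.9] rv [-0.      0.0698  0.    ]
-2.8 [574.70023042 -35.35952229 -13.27304078] tool d [ 1.1 -0.   6.3] rv [-0.      0.0314  0.    ]
```

View pics/s3.png

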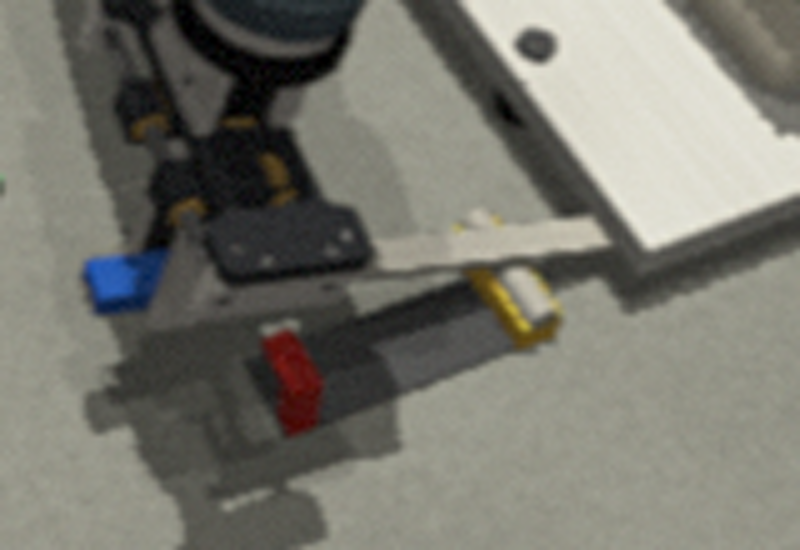

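play_rows(deltas=[{"hand":0.05,"x":1.2,"y":-0.4,"z":8,"rx":0,"ry":0.035,"rz":0},{"hand":0.05,"x":1.3,"y":-0.4,"z":7.9,"rx":0,"ry":0.035,"rz":0},{"hand":0.05,"x":1.3,"y":0,"z":7.8,"rx":0,"ry":0.035,"rz":0},{"hand":0.05,"x":1.5,"y":0,"z":8.7,"rx":0,"ry":0.0436,"rz":0},{"hand":0.05,"x":1.4,"y":0,"z":8.7,"rx":0,"ry":0.0436,"rz":0},{"hand":0.05,"x":0,"y":0,"z":0,"rx":0,"ry":0,"rz":0}], squeeze=60)

```text
t: 10.02
ee_pos: [0.5754, -0.0379, 0.0075]
ee_rot: [[0.029, 1.0, 0.0], [0.999, -0.029, -0.034], [-0.034, 0.001, -0.999]]
force: [0.4, 4.4, 0.9]
opening: 0.247
```

```bash
python3 - <<'E'
from h import *
s,p,w=bar(); print(s["moment"])
A=barpose(65,-6,-20,3,31.1); print("err tool",s["ee_rot"].T@(A[0]-s["ee_pos"]*1000), Rn.from_matrix(s["ee_rot"].T@A[1]).as_rotvec())
p=eyes.camera("scene"); crop(p,(300,170,460,280),5,"pics/s4.png")
E
```

```text
t 10.03 pos [575.4 -37.9   7.5] yaw 88.32 tilt z [ 2.000e-04 -3.400e-02 -9.994e-01] F [0.4 4.4 0.9] open 23.3
bar n 6930 yaw in tool deg 0.06963535141606084 droop deg 1.4035263690715691 z0 mm -42.79813978552496 y0 0.9529887770211222 xmax 0.12603160076074002
[ 0.2995883  -0.16186277  0.02806838]
err tool [-0.96492996 -0.75809539  0.52697174] [ 0.00120705 -0.00090763  0.00077705]
```

View pics/s4.png

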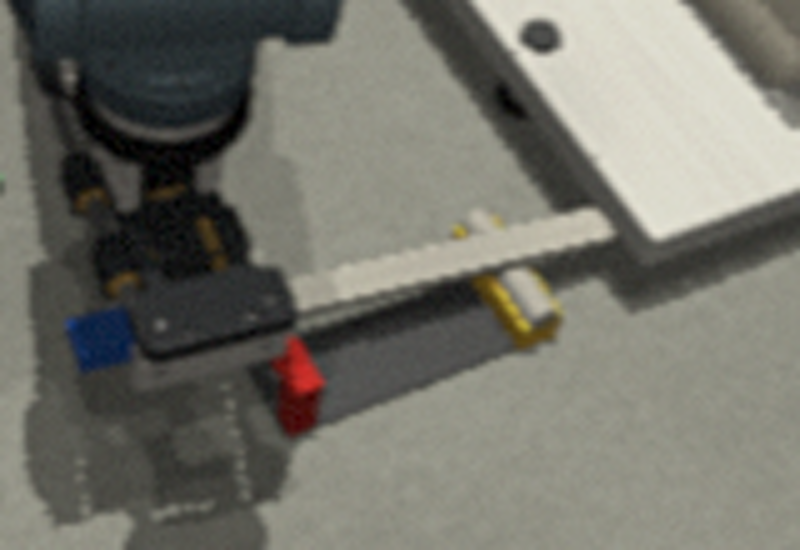

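play_rows(deltas=[{"hand":0.05,"x":0.6,"y":-0.3,"z":7,"rx":0,"ry":0.035,"rz":0},{"hand":0.05,"x":0.9,"y":0,"z":7,"rx":0,"ry":0.035,"rz":0},{"hand":0.05,"x":1.0,"y":0,"z":6.5,"rx":0,"ry":0.032,"rz":0},{"hand":0.05,"x":0,"y":0,"z":1.5,"rx":0,"ry":0.01,"rz":0},{"hand":0.05,"x":0,"y":0,"z":0,"rx":0,"ry":0,"rz":0}], squeeze=60)

```text
t: 10.75
ee_pos: [0.5752, -0.034, -0.0141]
ee_rot: [[0.028, 1.0, 0.003], [0.996, -0.029, 0.079], [0.079, 0.001, -0.997]]
force: [1.0, 8.2, 1.5]
opening: 0.251
```

```bash
python3 - <<'E'
from h import *
s,p,w=bar(); print(s["moment"]); R=s["ee_rot"];e=s["ee_pos"]*1000
cv2.imwrite("pics/w10.png",p["img"])
A=barpose(65,-6,-20,-3.2,31.1); print("err tool",R.T@(A[0]-e), Rn.from_matrix(R.T@A[1]).as_rotvec())
# bar top height at catch
d=R@np.array([np.cos(np.radians(1.3)),0,np.sin(np.radians(1.3))]); g=e+R@np.array([0,1,-42.7])
k=((P-135*U-g)@U)/(d@U); c=g+k*d; print("bar top at catch",c,"local x",(c-P)@Vv)
x,y,z=w[...,0],w[...,1],w[...,2]
m=(abs(x-c[0]/1000)<.006)&(abs(y-c[1]/1000)<.01); print("cam z at catch pt",np.percentile(z[m],[10,50,90]))
p=eyes.camera("scene"); crop(p,(300,150,480,280),4.4,"pics/s5.png")
E
```

```text
t 10.75 pos [575.2 -34.  -14.1] yaw 88.37 tilt z [ 0.0031  0.0789 -0.9969] F [1.  8.2 1.5] open 23.6
bar n 6325 yaw in tool deg 0.04707183181774881 droop deg 1.7928284288461576 z0 mm -42.97769017093754 y0 1.1754393828819298 xmax 0.12614176930120827
[ 0.97392083 -0.19270079 -0.09039441]
err tool [-1.06117529 -0.43209343  0.33422229] [ 0.00073028 -0.00571172  0.00155096]
bar top at catch [577.84315879  25.91263701  32.01001662] local x -19.797163555910576
cam z at catch pt [0.03093363 0.03178238 0.03271681]
```

View pics/s5.png

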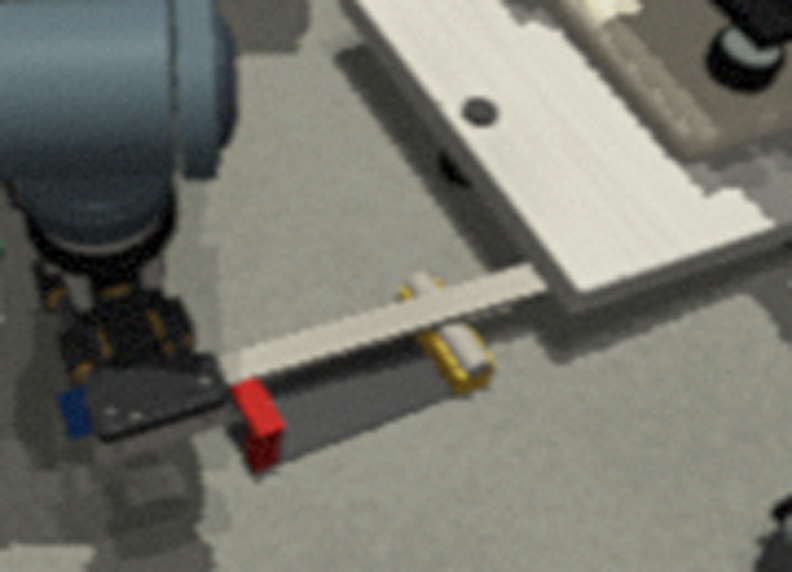

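View pics/w10.png

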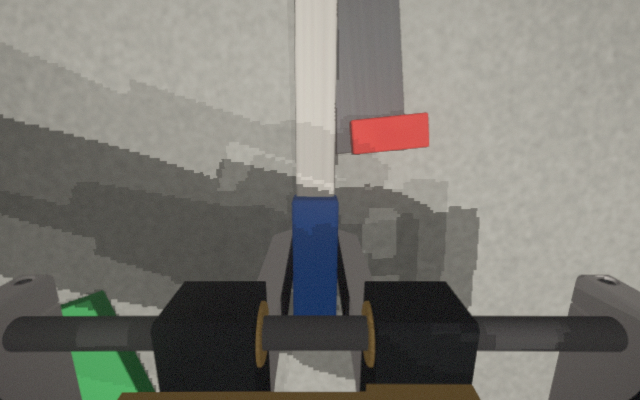

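```bash
python3 - <<'E'
from h import *
c=[-20,-14.5,-9,-3.5,2,7]
for a,b in zip(c,c[1:]):
    T0,R0=barpose(65,-6,a,-3.3,31.1);T1,R1=barpose(65,-6,b,-3.3,31.1); print(np.round(R0.T@(T1-T0),2),np.round(Rn.from_matrix(R0.T@R1).as_rotvec(),4))
E
```

```text
[-0.1   7.96  0.  ] [ 0.003   0.     -0.0403]
[0.   8.01 0.01] [ 0.003  -0.     -0.0405]
[0.11 8.02 0.01] [ 0.0031  0.     -0.0406]
[0.22 8.01 0.01] [ 0.003   0.     -0.0406]
[0.28 7.24 0.01] [ 0.0028 -0.     -0.0367]
```

play_rows(deltas=[{"hand":0.05,"x":0,"y":8,"z":0.3,"rx":0.003,"ry":0,"rz":-0.04},{"hand":0.05,"x":0,"y":8,"z":0.2,"rx":0.003,"ry":0,"rz":-0.0405},{"hand":0.05,"x":0.1,"y":8,"z":0,"rx":0.003,"ry":0,"rz":-0.0405},{"hand":0.05,"x":0,"y":0,"z":0,"rx":0,"ry":0,"rz":0}], squeeze=60)

```text
t: 11.35
ee_pos: [0.6, -0.0342, -0.0143]
ee_rot: [[-0.092, 0.996, -0.004], [0.993, 0.092, 0.077], [0.077, 0.003, -0.997]]
force: [0.8, 6.6, 1.5]
opening: 0.254
```

```bash
cat >> h.py <<'E'
def chk(s,w,dr):
    R=s["ee_rot"];e=s["ee_pos"]*1000
    d=R@np.array([np.cos(np.radians(dr)),0,np.sin(np.radians(dr))]); g=e+R@np.array([0,1.1,-42.9])
    k=((P-135*U-g)@U)/(d@U); c=g+k*d; print("bar top at catch",c,"local x",(c-P)@Vv,"grip local y",(g-P)@U)
    k=((P-g)@U)/(d@U); c=g+k*d; print("at ridge local x",(c-P)@Vv,"top z",c[2])
E
python3 - <<'E'
from h import *
s,p,w=bar(); chk(s,w,1.8); cv2.imwrite("pics/w11.png",p["img"]); print(s["moment"])
E
```

```text
t 11.35 pos [600.  -34.2 -14.3] yaw 95.3 tilt z [-0.0045  0.0773 -0.997 ] F [0.8 6.6 1.5] open 23.9
bar n 2831 yaw in tool deg 2.858747933966053 droop deg 2.2509164306462535 z0 mm -43.3930516385148 y0 -2.692925075744463 xmax 0.12585872795454922
bar top at catch [595.34455412  27.19785914  31.4616829 ] local x -2.2486412646228486 grip local y -199.88280228964413
at ridge local x -4.820874059016522 top z 37.67742300879755
[ 0.51665781 -0.37828191 -0.36357335]
```

View pics/w11.png

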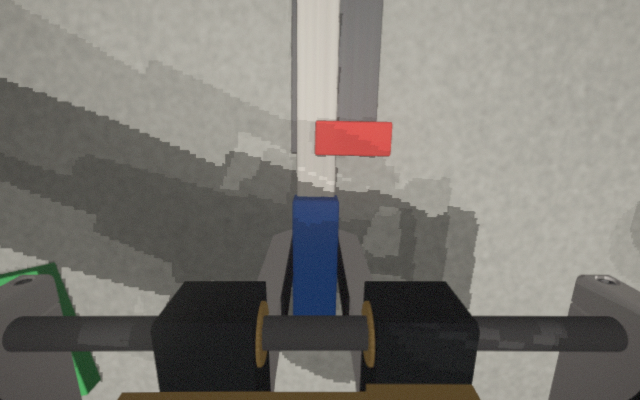

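play_rows(deltas=[{"hand":0.05,"x":0.2,"y":8,"z":0,"rx":0.003,"ry":0,"rz":-0.04},{"hand":0.05,"x":0.2,"y":5.5,"z":0,"rx":0.002,"ry":0,"rz":-0.03},{"hand":0.05,"x":0,"y":0,"z":0,"rx":0,"ry":0,"rz":0}], squeeze=60)

```text
t: 11.78
ee_pos: [0.6136, -0.0331, -0.0146]
ee_rot: [[-0.162, 0.987, -0.009], [0.984, 0.162, 0.076], [0.076, 0.003, -0.997]]
force: [1.9, 4.9, 2.3]
opening: 0.251
```

```bash
python3 - <<'E'
from h import *
s,p,w=bar(); chk(s,w,1.8); crop(p,(200,60,450,330),2.2,"pics/w12.png"); print(s["moment"])
E
```

```text
t 11.78 pos [613.6 -33.1 -14.6] yaw 99.36 tilt z [-0.009   0.0757 -0.9971] F [1.9 4.9 2.3] open 23.6
bar n 1206 yaw in tool deg 1.4561950553295993 droop deg 2.6615312468781145 z0 mm -43.82579075652487 y0 0.6785462531855774 xmax 0.11036003141467245
bar top at catch [604.54301225  27.87335168  31.11112915] local x 6.974586043092076 grip local y -199.64159751158505
at ridge local x -5.211332656363679 top z 37.1954434877717
[ 0.48696362 -0.39876237 -0.76345568]
```

View pics/w12.png

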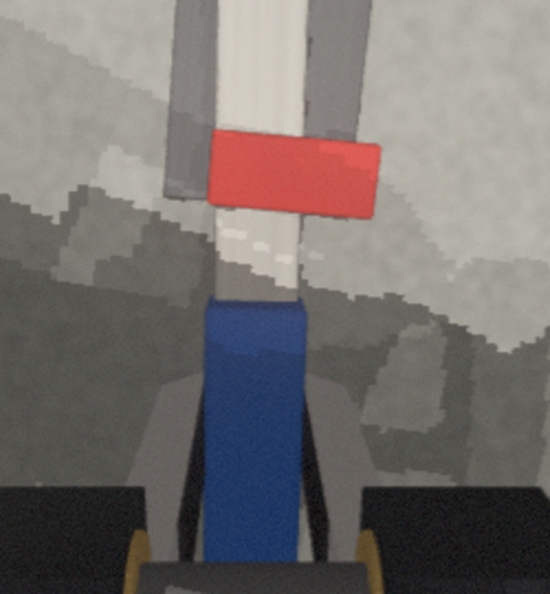

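play_rows(deltas=[{"hand":0.05,"x":0,"y":0,"z":-1.5,"rx":0,"ry":-0.008,"rz":0},{"hand":0.05,"x":0,"y":0,"z":-1.5,"rx":0,"ry":-0.008,"rz":0},{"hand":0.05,"x":0,"y":0,"z":-1.2,"rx":0,"ry":-0.006,"rz":0},{"hand":0.05,"x":0,"y":0,"z":0,"rx":0,"ry":0,"rz":0}], squeeze=60)

```text
t: 12.32
ee_pos: [0.6132, -0.0344, -0.0104]
ee_rot: [[-0.162, 0.987, -0.006], [0.985, 0.163, 0.052], [0.053, 0.003, -0.999]]
force: [4.4, 0.1, 1.0]
opening: 0.251
```

```bash
python3 - <<'E'
from h import *
s,p,w=bar(); chk(s,w,2.4); print(s["moment"])
E
```

```text
t 12.32 pos [613.2 -34.4 -10.4] yaw 99.36 tilt z [-0.0056  0.0524 -0.9986] F [4.4 0.1 1. ] open 23.6
bar n 439 yaw in tool deg 0.6682148514111322 droop deg 2.8626846532900263 z0 mm -43.688435089070886 y0 1.4149336477619265 xmax 0.10208659780940482
bar top at catch [603.90154904  27.82624557  33.12206097] local x 6.331395537449585 grip local y -199.89969316163163
at ridge local x -5.848819847320018 top z 34.57337813469655
[-0.12908863 -0.88625017 -0.82154333]
```

play_rows(deltas=[{"hand":0.05,"x":0,"y":0,"z":-0.6,"rx":0,"ry":0,"rz":0},{"hand":0.3,"x":0,"y":0,"z":0,"rx":0,"ry":0,"rz":0},{"hand":0.45,"x":0,"y":0,"z":0,"rx":0,"ry":0,"rz":0},{"hand":0.45,"x":0,"y":0,"z":0,"rx":0,"ry":0,"rz":0}], squeeze=60)

```text
t: 12.88
ee_pos: [0.6106, -0.0335, -0.0114]
ee_rot: [[-0.163, 0.987, -0.011], [0.985, 0.164, 0.054], [0.055, -0.002, -0.998]]
force: [-0.3, -0.7, 0.7]
opening: 0.448
```

```bash
python3 - <<'E'
from h import *
s,p,w=bar(); chk(s,w,2.8); print(s["moment"]); crop(p,(200,60,450,330),2.2,"pics/w13.png")
q=((w-s["ee_pos"])@s["ee_rot"])*1000
print("grip top pts", [np.round(w[r,315]*1000,1) for r in (210,230,250,270,290)])
p=eyes.camera("scene"); crop(p,(300,130,480,280),4.4,"pics/s6.png")
E
```

```text
t 12.88 pos [610.6 -33.5 -11.4] yaw 99.41 tilt z [-0.0111  0.0539 -0.9985] F [-0.3 -0.7  0.7] open 42.1Traceback (most recent call last):
  File "<stdin>", line 2, in <module>
  File "h.py", line 34, in bar
    A=np.polyfit(a[:,0],a[:,1],1);B=np.polyfit(a[:,0],a[:,2],1)
    raise TypeError("expected non-empty vector for x")
TypeError: expected non-empty vector for x
```

```bash
python3 - <<'E'
from h import *
s=st();p=eyes.camera("wrist");w=cloud(p); crop(p,(140,30,490,330),2.2,"pics/w13.png")
print("top pts", [np.round(w[r,315]*1000,1) for r in (150,180,210,230,250,270,290)])
p=eyes.camera("scene"); crop(p,(300,130,480,280),4,"pics/s6.png")
E
```

```text
t 12.93 pos [610.9 -33.6 -11.3] yaw 99.4 tilt z [-0.0105  0.0538 -0.9985] F [-0.9 -0.7 -0.1] open 42.4
top pts [array([603.1,  21.8,  44.8]), array([605.7,   5.9,  33.7]), array([608. ,  -7.8,  41.8]), array([609.8, -18.7,  40.3]), array([611.6, -29.4,  40.4]), array([613.5, -40.6,  39.9]), array([615.3, -51.6,  40.7])]
```

View pics/w13.png

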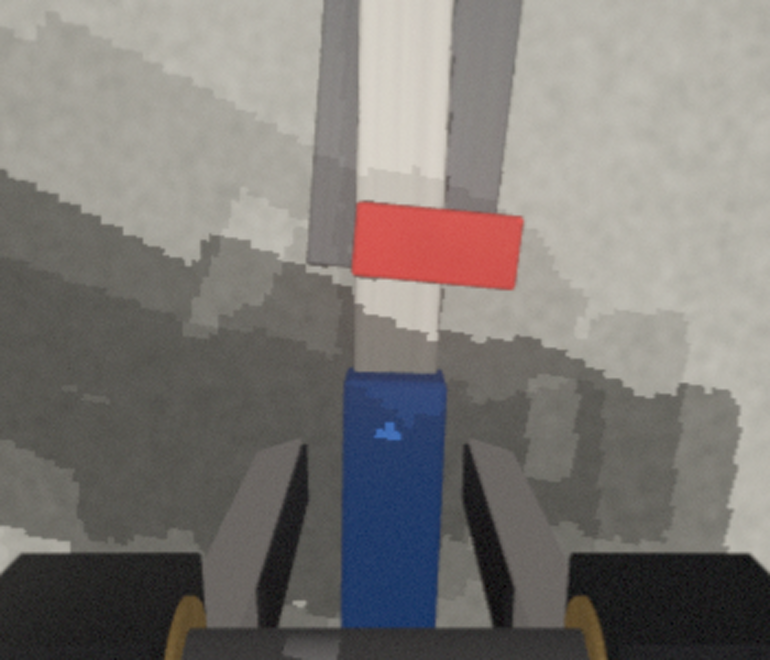

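View pics/s6.png

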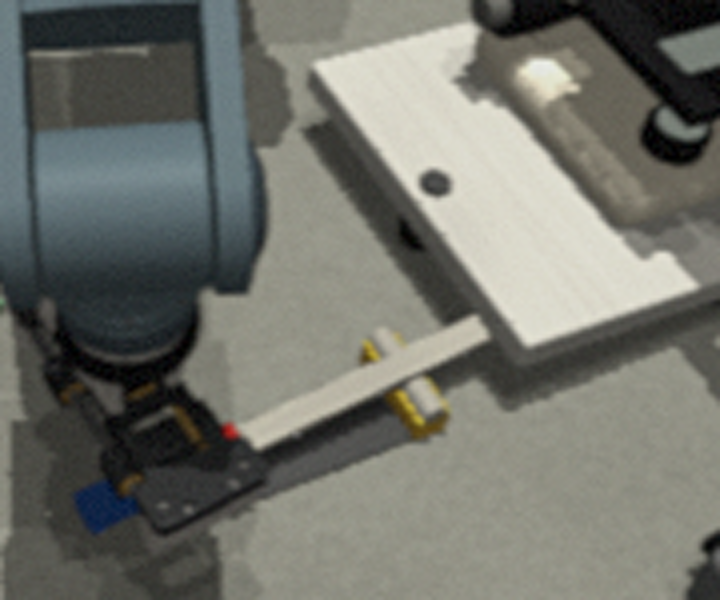

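```bash
python3 - <<'E'
from h import *
s=manip.sense(); e=s["ee_pos"]*1000; R=s["ee_rot"]
e1=e+R@[0,0,-90]; plan(e1,R,[446,-277,65],pose(109.3),6)
E
```

```text
rv/row [ 0.0007 -0.0091 -0.0288]
[-34.8 -33.8   0.5]
[-33.8 -34.8   0.8]
[-32.8 -35.8   1.1]
[-31.7 -36.7   1.4]
[-30.6 -37.6   1.7]
[-29.5 -38.4   2. ]
```

play_rows(deltas=[{"hand":0.45,"x":0,"y":0,"z":-40,"rx":0,"ry":0,"rz":0},{"hand":0.45,"x":0,"y":0,"z":-50,"rx":0,"ry":0,"rz":0},{"hand":0.5,"x":-34.8,"y":-33.8,"z":0.5,"rx":0.0007,"ry":-0.009,"rz":-0.029},{"hand":0.5,"x":-33.8,"y":-34.8,"z":0.8,"rx":0.0007,"ry":-0.009,"rz":-0.029},{"hand":0.5,"x":-32.8,"y":-35.8,"z":1.1,"rx":0.0007,"ry":-0.009,"rz":-0.029},{"hand":0.5,"x":-31.7,"y":-36.7,"z":1.4,"rx":0.0007,"ry":-0.009,"rz":-0.029},{"hand":0.5,"x":-30.6,"y":-37.6,"z":1.7,"rx":0.0007,"ry":-0.009,"rz":-0.029},{"hand":0.5,"x":-29.5,"y":-38.4,"z":2,"rx":0.0007,"ry":-0.009,"rz":-0.029},{"hand":0.5,"x":0,"y":0,"z":0,"rx":0,"ry":0,"rz":0},{"hand":0.5,"x":0,"y":0,"z":0,"rx":0,"ry":0,"rz":0}], squeeze=40)

```text
t: 14.28
ee_pos: [0.4467, -0.2768, 0.0652]
ee_rot: [[-0.331, 0.944, 0.001], [0.944, 0.331, 0.001], [0.0, 0.001, -1.0]]
force: [-0.0, 0.2, 0.2]
opening: 0.502
```

```bash
python3 - <<'E'
from h import *
s=st();p=eyes.camera("wrist");w=cloud(p); cv2.imwrite("pics/w14.png",p["img"])
hsv=cv2.cvtColor(p["img"],cv2.COLOR_BGR2HSV); H,S,V=[hsv[...,i].astype(int) for i in range(3)]
x,y,z=w[...,0],w[...,1],w[...,2]
o=(S>140)&(H>6)&(H<22)&(x>.38)&(x<.5)&(y>-.33)&(y<-.17)
for n,m in [("tab",o&(z>.036)&(z<.05)),("flat",o&(z<.012))]:
    q=w[m]; r=cv2.minAreaRect((q[:,:2]*1000).astype(np.float32)); print(n,len(q),np.round(np.median(q,0),4),np.round(r[0],1),np.round(r[1],1),round(r[2],1))
    t=(q-s["ee_pos"])@s["ee_rot"]*1000; print(np.round(np.percentile(t,[1,99],axis=0),1))
p=eyes.camera("scene"); crop(p,(300,130,480,280),4,"pics/s7.png")
E
```

```text
t 14.28 pos [ 446.7 -276.8   65.2] yaw 109.32 tilt z [ 1.e-03  7.e-04 -1.e+00] F [-0.   0.2  0.2] open 47.2
tab 616 [ 0.4453 -0.2771  0.0422] [ 445.4 -277.9] [24.  14.1] 19.2
[[ -7.4 -12.9  21.5]
 [  6.2   9.7  28.7]]
flat 5827 [ 0.4313 -0.2385  0.0064] [ 434.  -244.3] [50.1 87.7] 19.4
[[ -6.4 -25.8  57.2]
 [ 77.9  22.6  60.5]]
```

View pics/w14.png

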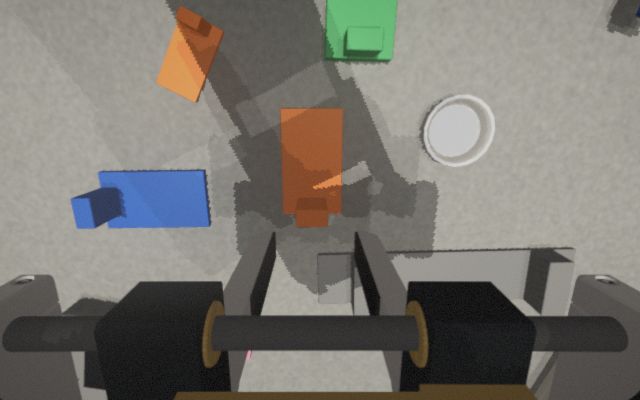

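View pics/s7.png

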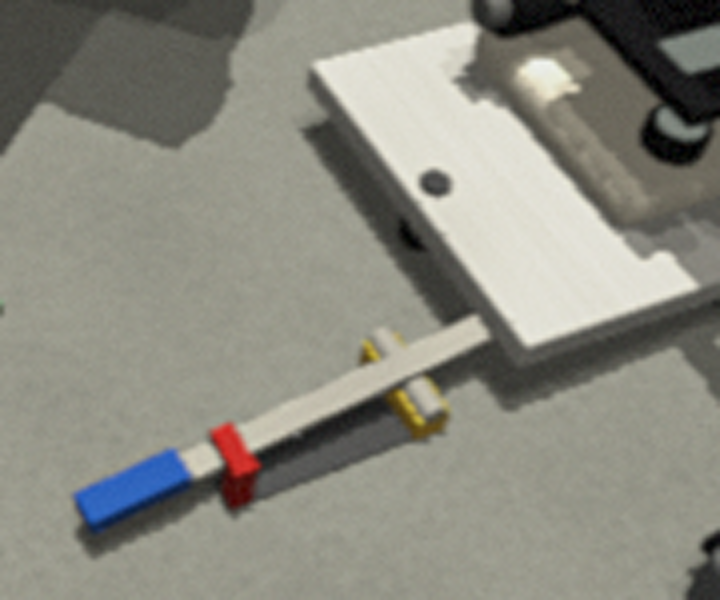

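```bash
python3 - <<'E'
from h import *
s=st();p=eyes.camera("wrist");w=cloud(p); q=(w-s["ee_pos"])@s["ee_rot"]*1000
for rc in [(258,322),(258,345),(280,322),(280,345),(298,335),(255,420),(252,370),(270,545)]: print(rc,np.round(q[rc],0),np.round(w[rc]*1000,0))
E
```

```text
t 14.38 pos [ 447.1 -276.3   65.2] yaw 109.42 tilt z [ 1.e-03  6.e-04 -1.e+00] F [ 0.9  1.2 -0.1] open 47.2
(258, 322) [-51.   8.  60.] [ 472. -322.    5.]
(258, 345) [-51.  28.  59.] [ 491. -315.    6.]
(280, 322) [-74.   8.  61.] [ 479. -343.    4.]
(280, 345) [-73.  29.  59.] [ 499. -335.    6.]
(298, 335) [-92.  20.  60.] [ 497. -356.    6.]
(255, 420) [-48.  96.  60.] [ 553. -290.    6.]
(252, 370) [  9.  29. -58.] [ 471. -259.  123.]
(270, 545) [-51. 193.  38.] [ 646. -261.   27.]
```

play_rows(deltas=[{"hand":0.5,"x":-0.8,"y":-1.7,"z":30,"rx":0,"ry":0,"rz":0},{"hand":0.5,"x":0,"y":0,"z":35,"rx":0,"ry":0,"rz":0},{"hand":0.5,"x":0,"y":0,"z":16,"rx":0,"ry":0,"rz":0},{"hand":0.5,"x":0,"y":0,"z":0,"rx":0,"ry":0,"rz":0},{"hand":0.1,"x":0,"y":0,"z":0,"rx":0,"ry":0,"rz":0},{"hand":0.1,"x":0,"y":0,"z":0,"rx":0,"ry":0,"rz":0},{"hand":0.1,"x":0,"y":0,"z":0,"rx":0,"ry":0,"rz":0},{"hand":0.1,"x":0,"y":0,"z":0,"rx":0,"ry":0,"rz":0}], squeeze=25)

```text
t: 15.42
ee_pos: [0.4459, -0.2792, -0.0147]
ee_rot: [[-0.331, 0.944, 0.002], [0.944, 0.331, -0.001], [-0.002, 0.002, -1.0]]
force: [-0.3, 0.6, 5.9]
opening: 0.251
```

```bash
cat >> h.py <<'E'
def shim():
    s=st();p=eyes.camera("wrist");w=cloud(p)
    hsv=cv2.cvtColor(p["img"],cv2.COLOR_BGR2HSV); H,S,V=[hsv[...,i].astype(int) for i in range(3)]
    q=(w-s["ee_pos"])@s["ee_rot"]*1000
    o=(S>140)&(H>6)&(H<22)&(abs(q[...,1])<45)&(q[...,0]>-20)&(q[...,0]<100)
    zt=q[...,2][o&(q[...,0]>20)]; 
    m=o&(abs(q[...,2]-np.median(zt))<6); a=q[m]; r=cv2.minAreaRect(a[:,:2].astype(np.float32))
    f=a[a[:,0]>15]; A=np.linalg.lstsq(np.c_[f[:,:2],np.ones(len(f))],f[:,2],rcond=None)[0]
    print("flat in tool: n",len(a),"rect",np.round(r[0],1),np.round(r[1],1),round(r[2],1),"z med",np.median(f[:,2]),"slopes",A[:2],"xmax",np.percentile(a[:,0],99.5),"y",np.percentile(f[:,1],[0.5,99.5]))
    print("flat top world z",np.median(w[m][:,2])*1000)
    return s,p,w
E
python3 - <<'E'
from h import *
s,p,w=shim(); cv2.imwrite("pics/w15.png",p["img"])
E
```

```text
t 15.43 pos [ 445.9 -279.2  -14.7] yaw 109.34 tilt z [ 0.0022 -0.001  -1.    ] F [-0.3  0.6  5.9] open 23.6
flat in tool: n 10913 rect [42.4  0.7] [49.8 76.8] 89.5 z med -21.12662998345041 slopes [-0.00094706  0.00209801] xmax 80.65216292636983 y [-23.86921942  25.14271133]
flat top world z 6.361693238590529
```

View pics/w15.png

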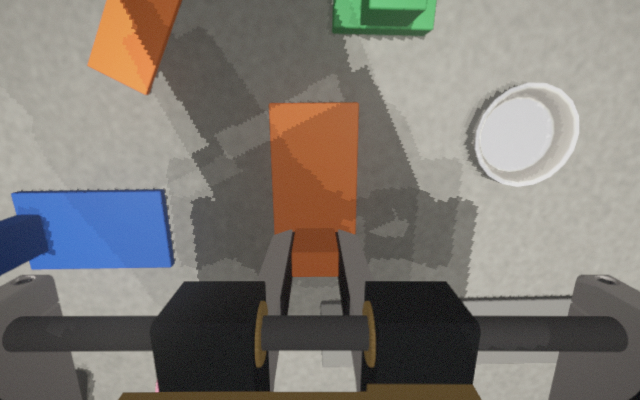

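```bash
python3 - <<'E'
from h import *
plan([446,-279,-15],pose(109.34),[446,-279,55],pose(109.34),2)
plan([446,-279,55],pose(109.34),[487.9,78.8,55],pose(94.2),8)
E
```

```text
rv/row [0. 0. 0.]
[  0.   0. -35.]
[  0.   0. -35.]
rv/row [0.    0.    0.033]
[40.5 19.8  0. ]
[41.1 18.4  0. ]
[41.7 17.   0. ]
[42.2 15.7  0. ]
[42.7 14.3  0. ]
[43.2 12.8  0. ]
[43.6 11.4  0. ]
[43.9 10.   0. ]
```

play_rows(deltas=[{"hand":0.1,"x":0,"y":0,"z":-3,"rx":0,"ry":0,"rz":0},{"hand":0.1,"x":0,"y":0,"z":-30,"rx":0,"ry":0,"rz":0},{"hand":0.1,"x":0,"y":0,"z":-37,"rx":0,"ry":0,"rz":0}], squeeze=40)

```text
t: 15.85
ee_pos: [0.4442, -0.2776, 0.0539]
ee_rot: [[-0.331, 0.944, -0.001], [0.944, 0.331, 0.002], [0.003, -0.0, -1.0]]
force: [-0.1, -0.9, -0.3]
opening: 0.254
```

play_rows(deltas=[{"hand":0.1,"x":40.5,"y":19.8,"z":0,"rx":0,"ry":0,"rz":0.033},{"hand":0.1,"x":41.1,"y":18.4,"z":0,"rx":0,"ry":0,"rz":0.033},{"hand":0.1,"x":41.7,"y":17,"z":0,"rx":0,"ry":0,"rz":0.033},{"hand":0.1,"x":42.2,"y":15.7,"z":0,"rx":0,"ry":0,"rz":0.033},{"hand":0.1,"x":42.7,"y":14.3,"z":0,"rx":0,"ry":0,"rz":0.033},{"hand":0.1,"x":43.2,"y":12.8,"z":0,"rx":0,"ry":0,"rz":0.033},{"hand":0.1,"x":43.6,"y":11.4,"z":0,"rx":0,"ry":0,"rz":0.033},{"hand":0.1,"x":43.9,"y":10,"z":0,"rx":0,"ry":0,"rz":0.033},{"hand":0.1,"x":0,"y":0,"z":0,"rx":0,"ry":0,"rz":0},{"hand":0.1,"x":0,"y":0,"z":0,"rx":0,"ry":0,"rz":0}], squeeze=40)

```text
t: 17.1
ee_pos: [0.4868, 0.0791, 0.0541]
ee_rot: [[-0.074, 0.997, 0.001], [0.997, 0.074, -0.0], [-0.0, 0.001, -1.0]]
force: [0.7, -0.3, -0.5]
opening: 0.252
```

```bash
python3 - <<'E'
from h import *
s,p,w=shim(); cv2.imwrite("pics/w16.png",p["img"]); np.save("pics/w16.npy",w)
x,y,z=w[...,0],w[...,1],w[...,2]
E
```

```text
t 17.1 pos [486.8  79.1  54.1] yaw 94.24 tilt z [ 5.e-04 -0.e+00 -1.e+00] F [ 0.7 -0.3 -0.5] open 23.7
flat in tool: n 10199 rect [42.8  0.7] [49.9 76.7] 89.5 z med -21.08403614910675 slopes [-0.00031332  0.00051413] xmax 80.9634799704697 y [-23.79704566  25.12729973]
flat top world z 75.19320114761996
```

View pics/w16.png

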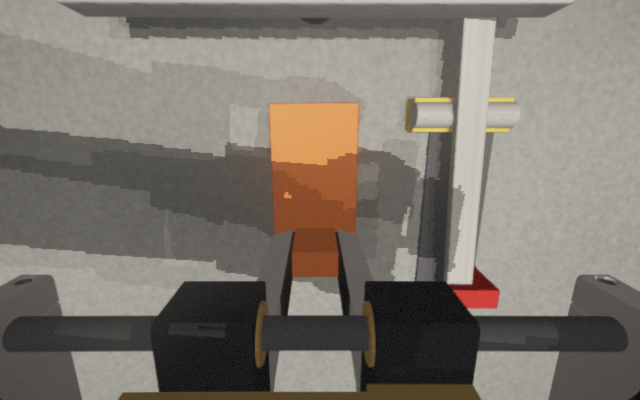

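```bash
cat >> h.py <<'E'
EDGE=P-105*Vv+55*U; FOOT=EDGE+20*U
E
python3 - <<'E'
from h import *
s=st();p=eyes.camera("wrist");w=cloud(p)
F=FOOT.copy(); pts=[]
for dx in (-15,0,15): pts.append(F+dx*Vv+np.array([0,0,12.]))
pts.append(F-15*U+[0,0,12]); 
for dx in (-140,0,140): pts.append(EDGE+dx*Vv+np.array([0,0,41.2]))
pts.append(P+np.array([0,0,31])); pts.append(P-35*Vv+[0,0,31]); pts.append(P+35*Vv+[0,0,31])
print(np.round(proj(p,np.array(pts)/1000),1))
crop(p,(40,0,600,60),1.4,"pics/w17.png"); crop(p,(260,0,370,50),7,"pics/w18.png")
E
```

```text
t 17.15 pos [486.9  78.7  54.1] yaw 94.18 tilt z [ 5.e-04  0.e+00 -1.e+00] F [0.1 0.2 0.2] open 24.1
[[293.3  -2.1]
 [315.4  -2.1]
 [337.5  -2.1]
 [315.4  22.5]
 [ 84.7  18. ]
 [315.5  19. ]
 [546.1  18.3]
 [468.5 112.4]
 [417.4 112.5]
 [519.9 112.3]]
```

View pics/w17.png

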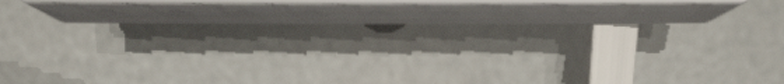

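View pics/w18.png

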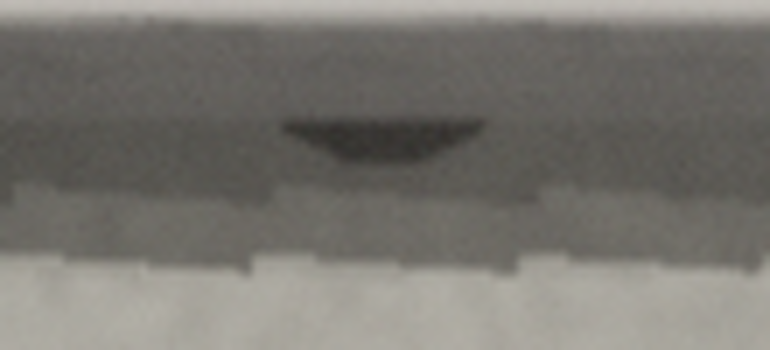

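play_rows(deltas=[{"hand":0.1,"x":0,"y":0,"z":35,"rx":0,"ry":0,"rz":0},{"hand":0.1,"x":0,"y":0.5,"z":32.5,"rx":0,"ry":0,"rz":0},{"hand":0.1,"x":10,"y":0,"z":0,"rx":0,"ry":0,"rz":0},{"hand":0.1,"x":20,"y":0,"z":0,"rx":0,"ry":0,"rz":0},{"hand":0.1,"x":0,"y":0,"z":0,"rx":0,"ry":0,"rz":0}], squeeze=40)

```text
t: 17.82
ee_pos: [0.4856, 0.1097, -0.0126]
ee_rot: [[-0.074, 0.997, 0.001], [0.997, 0.074, 0.0], [0.0, 0.001, -1.0]]
force: [-0.7, -0.4, -0.5]
opening: 0.251
```

```bash
python3 - <<'E'
from h import *
s,p,w=shim(); cv2.imwrite("pics/w19.png",p["img"])
T=np.array([480.5,178.6,-13.4]); print("err tool",s["ee_rot"].T@(T-s["ee_pos"]*1000))
F=FOOT; print(np.round(proj(p,np.array([F-15*U+[0,0,12],EDGE+[0,0,41.2],EDGE-140*Vv+[0,0,41.2],EDGE+140*Vv+[0,0,41.2]])/1000),1))
E
```

```text
t 17.82 pos [485.6 109.7 -12.6] yaw 94.27 tilt z [ 1.4e-03  3.0e-04 -1.0e+00] F [-0.7 -0.4 -0.5] open 23.6
flat in tool: n 10749 rect [42.9  1. ] [49.8 76.1] 89.9 z med -22.698977514020413 slopes [ 0.00257008 -0.00032159] xmax 80.91194007593084 y [-23.3198417   25.40738507]
flat top world z 10.151438298254822
err tool [6.91202916e+01 6.01803642e-02 8.30313349e-01]
[[314.1  55. ]
 [314.1  56.3]
 [-10.1  54.1]
 [637.1  55.7]]
```

View pics/w19.png

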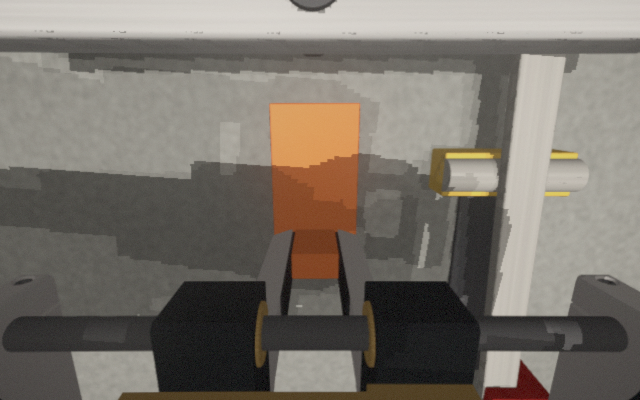

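play_rows(deltas=[{"hand":0.1,"x":10,"y":-0.3,"z":2.2,"rx":0,"ry":0,"rz":0},{"hand":0.1,"x":14,"y":0,"z":0,"rx":0,"ry":0,"rz":0},{"hand":0.1,"x":15,"y":0,"z":0,"rx":0,"ry":0,"rz":0},{"hand":0.1,"x":15,"y":0,"z":0,"rx":0,"ry":0,"rz":0},{"hand":0.1,"x":15,"y":0,"z":0,"rx":0,"ry":0,"rz":0},{"hand":0.1,"x":0,"y":0,"z":0,"rx":0,"ry":0,"rz":0}], squeeze=40)

```text
t: 18.62
ee_pos: [0.48, 0.1793, -0.0153]
ee_rot: [[-0.075, 0.997, 0.001], [0.997, 0.075, 0.0], [0.0, 0.001, -1.0]]
force: [-0.5, 0.4, -0.1]
opening: 0.252
```

```bash
python3 - <<'E'
from h import *
s=st(); p=eyes.camera("wrist"); cv2.imwrite("pics/w20.png",p["img"])
T=np.array([480.5,178.6,-13.4]); print("err tool",s["ee_rot"].T@(T-s["ee_pos"]*1000))
print(np.round(proj(p,np.array([EDGE+[0,0,41.2],EDGE+[0,0,66.],FOOT-30*U+[0,0,6]-25*Vv, FOOT-30*U+[0,0,6]+25*Vv])/1000),1))
p=eyes.camera("scene"); crop(p,(330,130,480,250),5,"pics/s8.png")
E
```

```text
t 18.62 pos [480.  179.3 -15.3] yaw 94.33 tilt z [ 1.1e-03  2.0e-04 -1.0e+00] F [-0.5  0.4 -0.1] open 23.7
err tool [-0.70308298  0.45625658 -1.91425035]
[[314.9 210.9]
 [315.  228.8]
 [273.1 209.1]
 [356.4 209.4]]
```

View pics/w20.png

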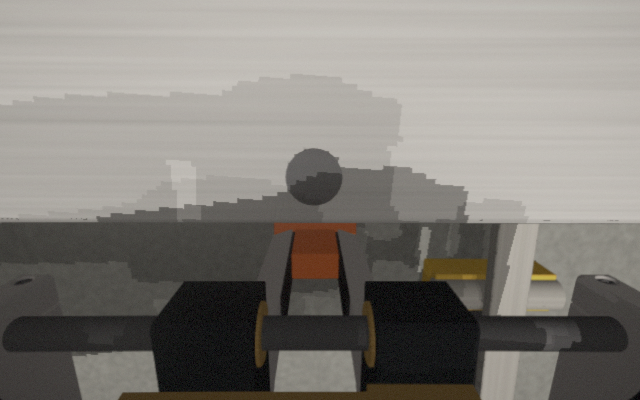

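View pics/s8.png

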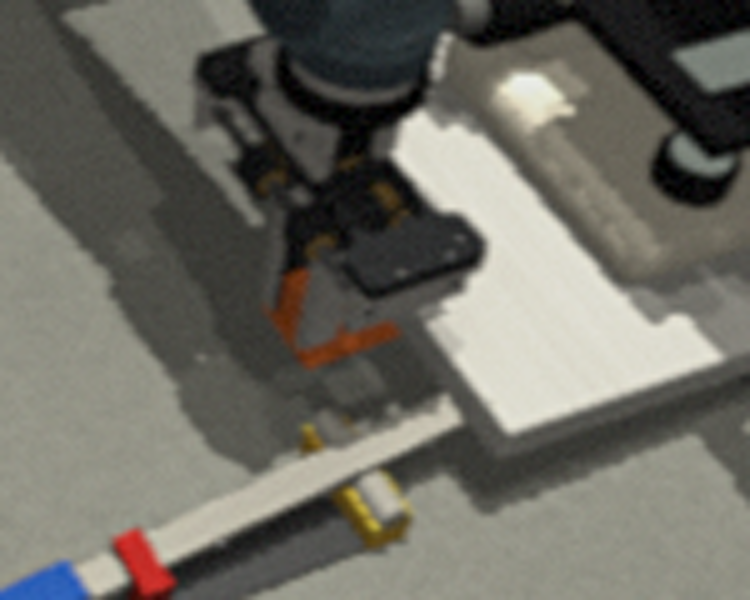

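play_rows(deltas=[{"hand":0.1,"x":-0.5,"y":0.3,"z":0.8,"rx":0,"ry":0,"rz":0},{"hand":0.1,"x":0,"y":0,"z":0.6,"rx":0,"ry":0,"rz":0},{"hand":0.1,"x":0,"y":0,"z":0,"rx":0,"ry":0,"rz":0}], squeeze=40)

```text
t: 19.1
ee_pos: [0.4808, 0.1773, -0.0164]
ee_rot: [[-0.073, 0.997, 0.001], [0.997, 0.073, 0.0], [-0.0, 0.001, -1.0]]
force: [-0.9, -0.7, 2.8]
opening: 0.253
```

play_rows(deltas=[{"hand":0.45,"x":0,"y":0,"z":-0.7,"rx":0,"ry":0,"rz":0},{"hand":0.45,"x":0,"y":0,"z":0,"rx":0,"ry":0,"rz":0},{"hand":0.45,"x":0,"y":0,"z":0,"rx":0,"ry":0,"rz":0},{"hand":0.45,"x":0,"y":0,"z":-10,"rx":0,"ry":0,"rz":0},{"hand":0.45,"x":0,"y":0,"z":-35,"rx":0,"ry":0,"rz":0},{"hand":0.45,"x":-30,"y":0,"z":-35,"rx":0,"ry":0,"rz":0},{"hand":0.45,"x":-60,"y":0,"z":-10,"rx":0,"ry":0,"rz":0},{"hand":0.45,"x":0,"y":0,"z":0,"rx":0,"ry":0,"rz":0},{"hand":0.45,"x":0,"y":0,"z":0,"rx":0,"ry":0,"rz":0}], squeeze=40)

```text
t: 20.23
ee_pos: [0.4869, 0.0881, 0.0742]
ee_rot: [[-0.073, 0.997, 0.001], [0.997, 0.073, 0.001], [0.0, 0.001, -1.0]]
force: [-0.0, 0.5, 0.6]
opening: 0.452
```

```bash
python3 - <<'E'
from h import *
s=st(); p=eyes.camera("wrist"); w=cloud(p); cv2.imwrite("pics/w21.png",p["img"])
hsv=cv2.cvtColor(p["img"],cv2.COLOR_BGR2HSV); H,S,V=[hsv[...,i].astype(int) for i in range(3)]
o=(S>140)&(H>6)&(H<22)&(w[...,1]>.12)
for n,m in [("tab",o&(w[...,2]>.037)&(w[...,2]<.05)),("flat",o&(w[...,2]<.012))]:
    q=w[m]; r=cv2.minAreaRect((q[:,:2]*1000).astype(np.float32)); print(n,len(q),np.round(np.median(q,0),4),np.round(r[0],1),np.round(r[1],1),round(r[2],1))
    l=np.c_[(q*1000-FOOT)@Vv,(q*1000-FOOT)@U]; print("local to foot",np.round(np.percentile(l,[1,99],axis=0),1))
E
```

```text
t 20.23 pos [486.9  88.1  74.2] yaw 94.18 tilt z [ 1.2e-03  6.0e-04 -1.0e+00] F [-0.   0.5  0.6] open 42.5
tab 225 [0.4819 0.1763 0.0419] [481.6 178.5] [24.  14.1] 4.3
local to foot [[-11.5 -57.8]
 [ 12.4 -43.7]]
flat 786 [0.4798 0.2089 0.0063] [480.8 193.1] [48.5 44.6] 4.4
local to foot [[-22.9 -58.4]
 [ 24.8 -15.1]]
```

View pics/w21.png

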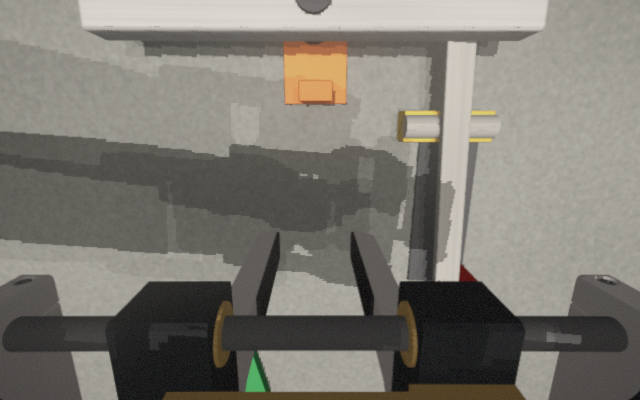

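```bash
python3 - <<'E'
from h import *
s=manip.sense()
plan(s["ee_pos"]*1000,s["ee_rot"],[611,-35,55],pose(99.5,-1.9),4)
E
```

```text
rv/row [ 0.0005  0.0081 -0.0229]
[-33.1  28.7   4.7]
[-33.8  28.    4.4]
[-34.5  27.2   4.1]
[-35.1  26.4   3.8]
```

play_rows(deltas=[{"hand":0.45,"x":-33.1,"y":28.7,"z":4.7,"rx":0,"ry":0.008,"rz":-0.023},{"hand":0.45,"x":-33.8,"y":28,"z":4.4,"rx":0,"ry":0.008,"rz":-0.023},{"hand":0.45,"x":-34.5,"y":27.2,"z":4.1,"rx":0,"ry":0.008,"rz":-0.023},{"hand":0.45,"x":-35.1,"y":26.4,"z":3.8,"rx":0,"ry":0.008,"rz":-0.023},{"hand":0.45,"x":0,"y":0,"z":0,"rx":0,"ry":0,"rz":0},{"hand":0.45,"x":0,"y":0,"z":0,"rx":0,"ry":0,"rz":0}], squeeze=60)

```text
t: 21.02
ee_pos: [0.6105, -0.0341, 0.0546]
ee_rot: [[-0.166, 0.986, -0.005], [0.986, 0.166, 0.033], [0.033, 0.001, -0.999]]
force: [-0.1, 0.1, 0.2]
opening: 0.453
```

```bash
cat >> h.py <<'E'
def grip():
    s=st(); p=eyes.camera("wrist"); w=cloud(p); R=s["ee_rot"]; e=s["ee_pos"]
    hsv=cv2.cvtColor(p["img"],cv2.COLOR_BGR2HSV); H,S,V=[hsv[...,i].astype(int) for i in range(3)]
    q=(w-e)@R*1000
    m=(S>120)&(H>100)&(H<125)&(abs(q[...,1])<25)&(abs(q[...,0])<60)&(w[...,2]>.02)
    a=q[m]; a=a[abs(a[:,2]-np.median(a[:,2]))<5]
    r=cv2.minAreaRect(a[:,:2].astype(np.float32)); f=np.linalg.lstsq(np.c_[a[:,:2],np.ones(len(a))],a[:,2],rcond=None)[0]
    print("grip in tool rect",np.round(r[0],1),np.round(r[1],1),round(r[2],1),"slope x deg",np.degrees(f[0]),"z at 0",f[2],"x",np.percentile(a[:,0],[.5,99.5]),"world z",np.median(w[m][:,2])*1000)
    return s,p,w
E
python3 - <<'E'
from h import *
s,p,w=grip(); cv2.imwrite("pics/w22.png",p["img"])
E
```

```text
t 21.02 pos [610.5 -34.1  54.6] yaw 99.57 tilt z [-0.0048  0.0328 -0.9995] F [-0.1  0.1  0.2] open 42.5
grip in tool rect [-5.1  3.2] [69.2 23. ] 1.5 slope x deg 0.16326912684208147 z at 0 13.889418307259458 x [-38.85408975  29.18828993] world z 40.605526113973006
```

View pics/w22.png

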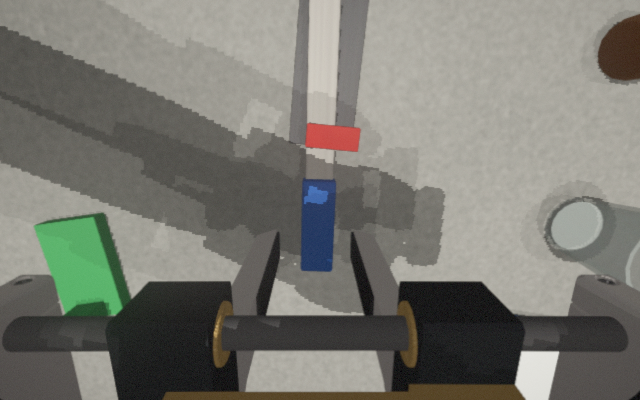

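play_rows(deltas=[{"hand":0.45,"x":-5,"y":3.3,"z":15,"rx":0,"ry":0,"rz":0.026},{"hand":0.45,"x":0,"y":0,"z":30,"rx":0,"ry":0,"rz":0},{"hand":0.45,"x":0,"y":0,"z":17,"rx":0,"ry":0,"rz":0},{"hand":0.45,"x":0,"y":0,"z":0,"rx":0,"ry":0,"rz":0}], squeeze=60)

```text
t: 21.58
ee_pos: [0.6136, -0.0374, -0.0086]
ee_rot: [[-0.139, 0.99, -0.006], [0.99, 0.139, 0.033], [0.034, -0.002, -0.999]]
force: [0.7, 0.1, 0.4]
opening: 0.45
```

```bash
python3 - <<'E'
from h import *
s,p,w=grip(); crop(p,(140,30,490,330),2.2,"pics/w23.png")
E
```

```text
t 21.57 pos [613.6 -37.4  -8.6] yaw 98.0 tilt z [-0.0065  0.033  -0.9994] F [0.7 0.1 0.4] open 42.3
grip in tool rect [1.  0.6] [23.5 69.6] 89.8 slope x deg 0.20634459916144268 z at 0 -49.199143181591346 x [-32.68861314  35.1710539 ] world z 40.63999331344311
```

View pics/w23.png

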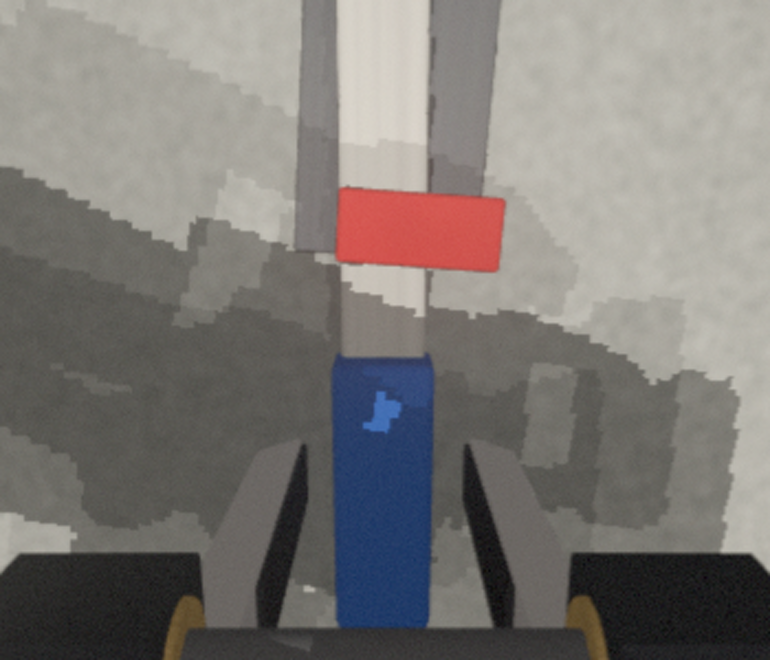

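play_rows(deltas=[{"hand":0.05,"x":0,"y":0.4,"z":0,"rx":0,"ry":0,"rz":0},{"hand":0.05,"x":0,"y":0,"z":0,"rx":0,"ry":0,"rz":0},{"hand":0.05,"x":0,"y":0,"z":0,"rx":0,"ry":0,"rz":0},{"hand":0.05,"x":0,"y":0,"z":1.5,"rx":0,"ry":0.01,"rz":0},{"hand":0.05,"x":0,"y":0,"z":1.7,"rx":0,"ry":0.01,"rz":0},{"hand":0.05,"x":0,"y":0,"z":1.3,"rx":0,"ry":0.01,"rz":0},{"hand":0.05,"x":0,"y":0,"z":0,"rx":0,"ry":0,"rz":0}], squeeze=60)

```text
t: 22.5
ee_pos: [0.6155, -0.0372, -0.011]
ee_rot: [[-0.139, 0.99, -0.008], [0.988, 0.139, 0.063], [0.064, 0.001, -0.998]]
force: [-3.8, 3.3, 4.4]
opening: 0.247
```

```bash
python3 - <<'E'
from h import *
s,p,w=grip(); print(s["moment"]); crop(p,(140,30,490,330),2.2,"pics/w24.png")
g=[w[r,c]*1000 for r,c in ((185,313),(160,315))]
print(np.round(g,1))
E
```

```text
t 22.5 pos [615.5 -37.2 -11. ] yaw 98.0 tilt z [-0.0076  0.0632 -0.998 ] F [-3.8  3.3  4.4] open 23.2
grip in tool rect [1.8 1. ] [23.6 69.6] 89.0 slope x deg 0.26789795413999573 z at 0 -45.99046777979754 x [-31.75182115  35.92273939] world z 35.170968502357574
[0.42167281 0.59567641 0.22630286]
[[610.7  -1.5  29. ]
 [609.8  12.   31.1]]
```

play_rows(deltas=[{"hand":0.05,"x":-0.2,"y":-8,"z":0,"rx":-0.003,"ry":0,"rz":0.04},{"hand":0.05,"x":-0.2,"y":-8,"z":0,"rx":-0.003,"ry":0,"rz":0.04},{"hand":0.05,"x":-0.1,"y":-8,"z":0,"rx":-0.003,"ry":0,"rz":0.04},{"hand":0.05,"x":0,"y":-8,"z":0,"rx":-0.003,"ry":0,"rz":0.04},{"hand":0.05,"x":0,"y":-8,"z":0,"rx":-0.003,"ry":0,"rz":0.04},{"hand":0.05,"x":0,"y":0,"z":0,"rx":0,"ry":0,"rz":0}], squeeze=60)

```text
t: 23.3
ee_pos: [0.5746, -0.0406, -0.0116]
ee_rot: [[0.061, 0.998, 0.006], [0.996, -0.061, 0.063], [0.063, 0.002, -0.998]]
force: [-2.1, 4.1, 4.3]
opening: 0.246
```

```bash
python3 - <<'E'
from h import *
s,p,w=grip(); print(s["moment"]); cv2.imwrite("pics/w24.png",p["img"])
bar()
E
```

```text
t 23.3 pos [574.6 -40.6 -11.6] yaw 86.49 tilt z [ 0.0059  0.0626 -0.998 ] F [-2.1  4.1  4.3] open 23.1
grip in tool rect [2.1 1.1] [23.6 69.6] 89.1 slope x deg 0.0849564466322206 z at 0 -46.01566912305956 x [-31.49680263  36.35125896] world z 34.614575033289
[0.64856459 0.48467779 0.72919265]
t 23.35 pos [574.7 -40.6 -11.6] yaw 86.51 tilt z [ 0.0058  0.0628 -0.998 ] F [-3.6  4.   4.3] open 23.2
bar n 4992 yaw in tool deg -1.2474595543854692 droop deg 0.7274363075540639 z0 mm -38.74667231389937 y0 0.8783069844167647 xmax 0.12674383134621967
```

View pics/w24.png

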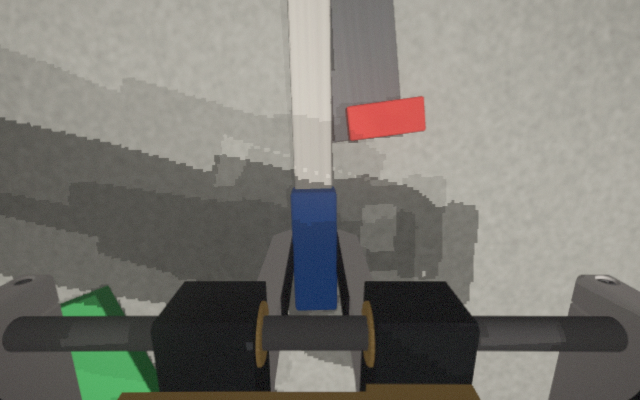

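```bash
python3 - <<'E'
from h import *
s=manip.sense(); R=s["ee_rot"]; T=s["ee_pos"]*1000
ax=np.array([R[0,1],R[1,1],0]); ax/=np.linalg.norm(ax) # tool y ~ +x world
c=P-6*Vv+np.array([0,0,26.])
def rot(a):
    Q=Rn.from_rotvec(ax*a).as_matrix(); return c+Q@(T-c),Q@R
# handle up => z of T increases
t,_=rot(0.01); sg=1 if t[2]>T[2] else -1
a=[0,2,4,6,8,10,12,14,16]
for i,j in zip(a,a[1:]):
    t0,R0=rot(sg*np.radians(i)); t1,R1=rot(sg*np.radians(j)); print(i,j,np.round(R0.T@(t1-t0),2),np.round(Rn.from_matrix(R0.T@R1).as_rotvec(),4),t1)
E
```

```text
0 2 [-0.74  0.01 -7.14] [ 0.     -0.0349 -0.0001] [574.73578881 -41.78783519  -4.59235906]
2 4 [-0.74  0.01 -7.14] [ 0.     -0.0349 -0.0001] [574.67834962 -42.72984005   2.52470446]
4 6 [-0.74  0.01 -7.14] [ 0.     -0.0349 -0.0001] [574.63606256 -43.42334959   9.67036902]
6 8 [-0.74  0.01 -7.14] [ 0.     -0.0349 -0.0001] [574.60897913 -43.86751887  16.83592871]
8 10 [-0.74  0.01 -7.14] [ 0.     -0.0349 -0.0001] [574.59713233 -44.06180674  24.01265342]
10 12 [-0.74  0.01 -7.14] [ 0.     -0.0349 -0.0001] [574.60053661 -44.0059765   31.1917994 ]
12 14 [-0.74  0.01 -7.14] [ 0.     -0.0349 -0.0001] [574.6191878  -43.70009617  38.36461997]
14 16 [-0.74  0.01 -7.14] [ 0.     -0.0349 -0.0001] [574.6530632  -43.14453841  45.52237616]
```

play_rows(deltas=[{"hand":0.05,"x":-0.2,"y":0,"z":-1.8,"rx":0,"ry":-0.009,"rz":0},{"hand":0.05,"x":-0.4,"y":0,"z":-3.5,"rx":0,"ry":-0.0175,"rz":0},{"hand":0.05,"x":-0.4,"y":0,"z":-3.5,"rx":0,"ry":-0.0175,"rz":0},{"hand":0.05,"x":-0.4,"y":0,"z":-3.5,"rx":0,"ry":-0.0175,"rz":0},{"hand":0.05,"x":-0.4,"y":0,"z":-3.5,"rx":0,"ry":-0.0175,"rz":0},{"hand":0.05,"x":-0.4,"y":0,"z":-3.5,"rx":0,"ry":-0.0175,"rz":0},{"hand":0.05,"x":-0.4,"y":0,"z":-3.5,"rx":0,"ry":-0.0175,"rz":0},{"hand":0.05,"x":-0.2,"y":0,"z":-1.8,"rx":0,"ry":-0.009,"rz":0},{"hand":0.05,"x":0,"y":0,"z":0,"rx":0,"ry":0,"rz":0}], squeeze=60)

```text
t: 24.52
ee_pos: [0.5759, -0.0448, 0.0138]
ee_rot: [[0.06, 0.998, 0.001], [0.996, -0.06, -0.063], [-0.063, 0.005, -0.998]]
force: [-4.1, -3.6, 3.3]
opening: 0.25
```

```bash
python3 - <<'E'
from h import *
s,p,w=bar(); print(s["moment"])
p=eyes.camera("scene"); crop(p,(330,130,480,250),5,"pics/s9.png")
E
```

```text
t 24.52 pos [575.9 -44.8  13.8] yaw 86.54 tilt z [ 0.0011 -0.0632 -0.998 ] F [-4.1 -3.6  3.3] open 23.5
bar n 3441 yaw in tool deg -1.2534732532168964 droop deg 0.7221022483590871 z0 mm -38.795778221513515 y0 0.6318798512541377 xmax 0.10976744454295136
[-0.75764743  0.71311296  0.80384088]
```

View pics/s9.png

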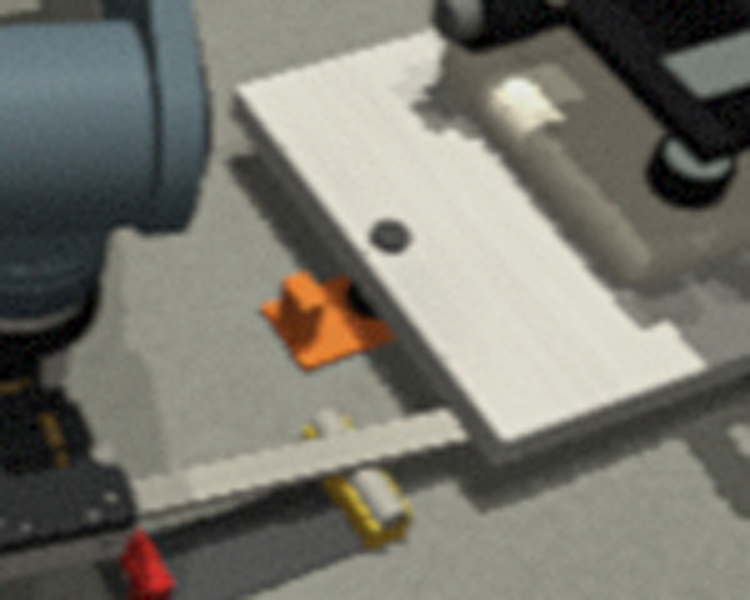

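play_rows(deltas=[{"hand":0.05,"x":-0.2,"y":0,"z":-1.8,"rx":0,"ry":-0.009,"rz":0},{"hand":0.05,"x":-0.2,"y":0,"z":-1.8,"rx":0,"ry":-0.009,"rz":0},{"hand":0.05,"x":-0.2,"y":0,"z":-1.8,"rx":0,"ry":-0.009,"rz":0},{"hand":0.05,"x":-0.2,"y":0,"z":-1.8,"rx":0,"ry":-0.009,"rz":0},{"hand":0.05,"x":-0.4,"y":0,"z":-3.6,"rx":0,"ry":-0.0175,"rz":0},{"hand":0.05,"x":-0.4,"y":0,"z":-3.6,"rx":0,"ry":-0.0175,"rz":0},{"hand":0.05,"x":0,"y":0,"z":0,"rx":0,"ry":0,"rz":0}], squeeze=60)

```text
t: 25.5
ee_pos: [0.5759, -0.0437, 0.0281]
ee_rot: [[0.061, 0.998, -0.003], [0.99, -0.061, -0.131], [-0.131, 0.005, -0.991]]
force: [-0.3, 0.5, -1.5]
opening: 0.253
```

```bash
python3 - <<'E'
from h import *
s,p,w=bar(); print(s["moment"])
p=eyes.camera("scene"); crop(p,(330,130,480,250),5,"pics/s10.png")
E
```

```text
t 25.5 pos [575.9 -43.7  28.1] yaw 86.49 tilt z [-0.0028 -0.1312 -0.9914] F [-0.3  0.5 -1.5] open 23.8
bar n 6968 yaw in tool deg -0.422604070154027 droop deg 0.04099960402190409 z0 mm -38.10844940817321 y0 1.0249258205718634 xmax 0.12643259893396164
[ 0.0234259  -0.02108306  0.06325342]
```

View pics/s10.png

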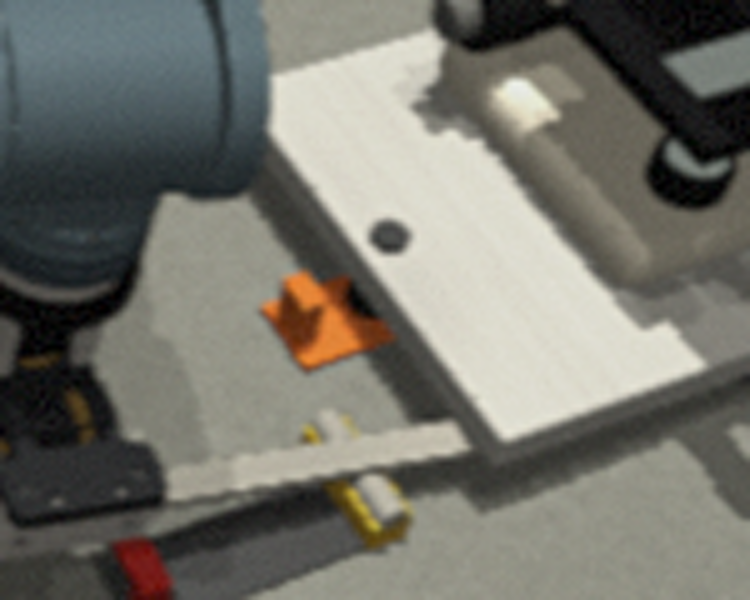

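play_rows(deltas=[{"hand":0.05,"x":-20,"y":0,"z":-0.3,"rx":0,"ry":0,"rz":0},{"hand":0.05,"x":-30,"y":0,"z":-1,"rx":0,"ry":0,"rz":0},{"hand":0.05,"x":-30,"y":0,"z":-25,"rx":0,"ry":0.04,"rz":0},{"hand":0.05,"x":0,"y":0,"z":-40,"rx":0,"ry":0.092,"rz":0},{"hand":0.05,"x":0,"y":0,"z":0,"rx":0,"ry":0,"rz":0},{"hand":0.05,"x":0,"y":0,"z":0,"rx":0,"ry":0,"rz":0}], squeeze=60)

```text
t: 26.35
ee_pos: [0.5696, -0.1163, 0.1024]
ee_rot: [[0.061, 0.998, 0.002], [0.998, -0.061, -0.0], [-0.0, 0.002, -1.0]]
force: [-0.7, 0.2, -5.0]
opening: 0.253
```

```bash
python3 - <<'E'
from h import *
s,p,w=bar(); grip(); print(s["moment"])
plan(s["ee_pos"]*1000,s["ee_rot"],[471.6,-340.6,80],pose(18.74,0),8)
p=eyes.camera("top"); crop(p,(170,140,450,270),2.8,"pics/t2.png")
E
```

```text
t 26.35 pos [ 569.6 -116.3  102.4] yaw 86.49 tilt z [ 1.7e-03 -4.0e-04 -1.0e+00] F [-0.7  0.2 -5. ] open 23.8
bar n 6742 yaw in tool deg 0.0721674049555294 droop deg 3.3986794718686046 z0 mm -37.932602752031706 y0 1.0218215596782205 xmax 0.12901697538380918
t 26.4 pos [ 569.2 -115.6  101.7] yaw 86.53 tilt z [ 5.e-04  6.e-04 -1.e+00] F [-0.1 -0.1 -4. ] open 23.6
grip in tool rect [2.6 1.2] [68.6 23.7] 0.6 slope x deg 3.467415322755125 z at 0 -45.88194368388532 x [-31.06263353  36.57392572] world z 147.29469412267207
[-0.41953413  0.00904955  0.02496699]
rv/row [ 2.000e-04 -1.000e-04  1.478e-01]
[-28.7 -10.5   2.8]
[-30.   -6.2   2.8]
[-30.5  -1.7   2.8]
[-30.5   2.8   2.8]
[-29.7   7.3   2.8]
[-28.3  11.6   2.8]
[-26.3  15.6   2.8]
[-23.7  19.3   2.8]
```

View pics/t2.png

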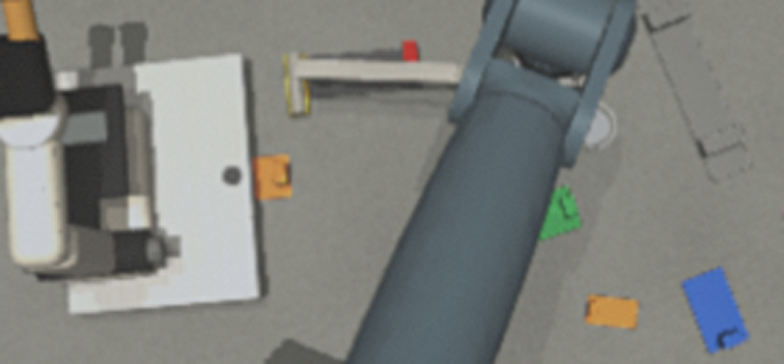

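```bash
python3 - <<'E'
from h import *
s=manip.sense()
R0=pose(18.74); G=np.array([471.8,-341.3,-4.3])+R0@np.array([1.95,.3-1.95*.0066,-34.5]); print("G",G)
R1=pose(19.19,-3.4); T=G-R1@np.array([2.6,1.02,-29.9+2.6*np.tan(np.radians(3.4))]); print("rest T",T)
plan(s["ee_pos"]*1000,s["ee_rot"],T+[0,0,75],R1,8)
E
```

```text
G [ 473.73887058 -340.94542348   30.2       ]
rest T [ 4.72618464e+02 -3.40255359e+02  3.52629145e-01]
rv/row [-0.0044  0.0064  0.1469]
[-28.8 -10.4   3.3]
[-30.1  -6.1   3. ]
[-30.6  -1.6   2.8]
[-30.6   2.9   2.6]
[-29.8   7.3   2.5]
[-28.5  11.6   2.3]
[-26.5  15.6   2.2]
[-23.9  19.3   2.1]
```

play_rows(deltas=[{"hand":0.05,"x":-28.8,"y":-10.4,"z":3.3,"rx":-0.0044,"ry":0.0064,"rz":0.147},{"hand":0.05,"x":-30.1,"y":-6.1,"z":3,"rx":-0.0044,"ry":0.0064,"rz":0.147},{"hand":0.05,"x":-30.6,"y":-1.6,"z":2.8,"rx":-0.0044,"ry":0.0064,"rz":0.147},{"hand":0.05,"x":-30.6,"y":2.9,"z":2.6,"rx":-0.0044,"ry":0.0064,"rz":0.147},{"hand":0.05,"x":-29.8,"y":7.3,"z":2.5,"rx":-0.0044,"ry":0.0064,"rz":0.147},{"hand":0.05,"x":-28.5,"y":11.6,"z":2.3,"rx":-0.0044,"ry":0.0064,"rz":0.147},{"hand":0.05,"x":-26.5,"y":15.6,"z":2.2,"rx":-0.0044,"ry":0.0064,"rz":0.147},{"hand":0.05,"x":-23.9,"y":19.3,"z":2.1,"rx":-0.0044,"ry":0.0064,"rz":0.147},{"hand":0.05,"x":0,"y":0,"z":0,"rx":0,"ry":0,"rz":0},{"hand":0.05,"x":0,"y":0,"z":0,"rx":0,"ry":0,"rz":0}], squeeze=60)

```text
t: 27.75
ee_pos: [0.4734, -0.3399, 0.0764]
ee_rot: [[0.943, 0.329, 0.058], [0.328, -0.944, 0.021], [0.062, -0.0, -0.998]]
force: [0.4, -0.3, -4.5]
opening: 0.249
```

```bash
python3 - <<'E'
from h import *
s,p,w=bar(); cv2.imwrite("pics/w25.png",p["img"])
R=s["ee_rot"]; print(R); dr=np.radians(3.4)
G=np.array([473.74,-340.95,30.2])
R1=pose(19.19,-3.4); T=G-R1@np.array([2.6,1.02,-29.75]); print("err tool",np.round(R.T@(T-s["ee_pos"]*1000),2),np.round(Rn.from_matrix(R.T@R1).as_rotvec(),4))
E
```

```text
t 27.75 pos [ 473.4 -339.9   76.4] yaw 19.19 tilt z [ 0.0581  0.0207 -0.9981] F [ 0.4 -0.3 -4.5] open 23.4
bar n 6784 yaw in tool deg 0.1955714954639341 droop deg 3.4192919009070986 z0 mm -37.864923445150204 y0 0.31591972994040357 xmax 0.12991553178989454
[[ 9.42627721e-01  3.28750854e-01  5.81021191e-02]
 [ 3.28098003e-01 -9.44416573e-01  2.07132104e-02]
 [ 6.16820898e-02 -4.61657033e-04 -9.98095740e-01]]
err tool [-5.57  0.08 75.84] [-0.0005 -0.0024  0.    ]
```

View pics/w25.png

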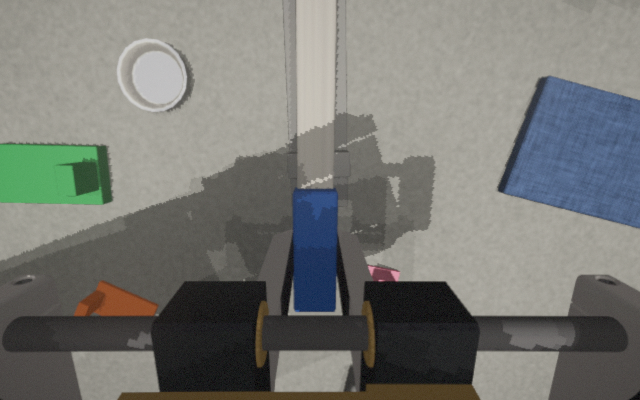

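play_rows(deltas=[{"hand":0.05,"x":-1.9,"y":0,"z":26,"rx":0,"ry":0,"rz":0},{"hand":0.05,"x":-1.9,"y":0,"z":26,"rx":0,"ry":0,"rz":0},{"hand":0.05,"x":-1.3,"y":0,"z":17,"rx":0,"ry":0,"rz":0},{"hand":0.05,"x":-0.3,"y":0,"z":4,"rx":0,"ry":0,"rz":0},{"hand":0.05,"x":0,"y":0,"z":0,"rx":0,"ry":0,"rz":0}], squeeze=60)

```text
t: 28.42
ee_pos: [0.4735, -0.3417, 0.0048]
ee_rot: [[0.943, 0.328, 0.06], [0.327, -0.945, 0.018], [0.063, 0.002, -0.998]]
force: [-0.5, 0.3, -4.9]
opening: 0.245
```

```bash
python3 - <<'E'
from h import *
s,p,w=bar(); crop(p,(220,0,420,320),1.8,"pics/w26.png")
E
```

```text
t 28.43 pos [ 473.5 -341.7    4.8] yaw 19.14 tilt z [ 0.0604  0.0184 -0.998 ] F [-0.5  0.3 -4.9] open 23.0
bar n 6549 yaw in tool deg 0.23935442445435093 droop deg 3.514766196783725 z0 mm -38.03410845317302 y0 0.30434982905426633 xmax 0.12992017764153033
```

View pics/w26.png

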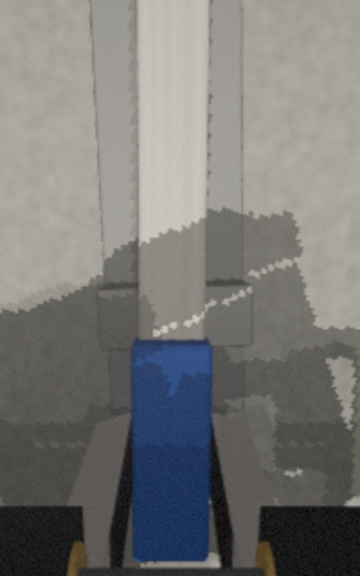

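play_rows(deltas=[{"hand":0.05,"x":-0.1,"y":0,"z":2,"rx":0,"ry":0,"rz":0},{"hand":0.05,"x":-0.1,"y":0,"z":1.5,"rx":0,"ry":0,"rz":0},{"hand":0.05,"x":0,"y":0,"z":0.8,"rx":0,"ry":0,"rz":0},{"hand":0.05,"x":0,"y":0,"z":0,"rx":0,"ry":0,"rz":0}], squeeze=60)

```text
t: 28.98
ee_pos: [0.4732, -0.3417, 0.0003]
ee_rot: [[0.943, 0.327, 0.06], [0.327, -0.945, 0.019], [0.063, 0.002, -0.998]]
force: [-1.3, -0.3, -2.9]
opening: 0.25
```

play_rows(deltas=[{"hand":0.05,"x":0,"y":0,"z":0.8,"rx":0,"ry":0,"rz":0},{"hand":0.05,"x":0,"y":0,"z":0,"rx":0,"ry":0,"rz":0}], squeeze=60)

```text
t: 29.22
ee_pos: [0.4732, -0.3419, 0.0]
ee_rot: [[0.943, 0.327, 0.06], [0.327, -0.945, 0.019], [0.063, 0.002, -0.998]]
force: [-4.7, 1.7, 4.8]
opening: 0.254
```

```bash
python3 - <<'E'
from h import *
s,p,w=bar()
g=[w[r,314]*1000 for r in (20,60,100,140,170)]; print(np.round(g,1))
E
```

```text
t 29.23 pos [ 473.2 -341.9    0. ] yaw 19.12 tilt z [ 0.0597  0.0186 -0.998 ] F [-4.7  1.7  4.8] open 23.8
bar n 6256 yaw in tool deg 0.18620959211346721 droop deg 3.1074928493441023 z0 mm -38.186793074524815 y0 0.12186679932512463 xmax 0.1295067703096431
[[ 584.8 -303.1   39.7]
 [ 567.7 -309.    39.8]
 [ 549.8 -315.2   38.2]
 [ 530.8 -321.8   39. ]
 [ 515.8 -327.    38. ]]
```

Bar is seated level on the rest. Release, back off upward.

play_rows(deltas=[{"hand":0.25,"x":0,"y":0,"z":0,"rx":0,"ry":0,"rz":0},{"hand":0.5,"x":0,"y":0,"z":0,"rx":0,"ry":0,"rz":0},{"hand":0.5,"x":0,"y":0,"z":0,"rx":0,"ry":0,"rz":0},{"hand":0.5,"x":0,"y":0,"z":-20,"rx":0,"ry":0,"rz":0},{"hand":0.5,"x":0,"y":0,"z":-50,"rx":0,"ry":0,"rz":0},{"hand":0.5,"x":-30,"y":0,"z":-50,"rx":0,"ry":0,"rz":0},{"hand":0.5,"x":-50,"y":20,"z":-20,"rx":0,"ry":0,"rz":0},{"hand":0.5,"x":-50,"y":30,"z":0,"rx":0,"ry":0,"rz":0},{"hand":0.5,"x":0,"y":0,"z":0,"rx":0,"ry":0,"rz":0}], squeeze=40)

```text
t: 30.4
ee_pos: [0.3568, -0.4369, 0.1328]
ee_rot: [[0.945, 0.322, 0.061], [0.322, -0.947, 0.016], [0.063, 0.005, -0.998]]
force: [0.3, 0.5, -0.2]
opening: 0.501
```

```bash
python3 - <<'E'
from h import *
s=st()
for cam in ("scene","top"):
    p=eyes.camera(cam); w=cloud(p); cv2.imwrite(f"pics/{cam}9.png",p["img"])
    if cam=="scene": crop(p,(330,130,480,250),5,"pics/s11.png")
    l=np.stack([(w*1000-EDGE)@Vv,(w*1000-EDGE)@U,w[...,2]*1000],-1)
    m=(abs(l[...,0])<120)&(l[...,1]>8)&(l[...,1]<70)&(l[...,2]>45)&(l[...,2]<80)
    a=l[m]; A=np.linalg.lstsq(np.c_[a[:,:2],np.ones(len(a))],a[:,2],rcond=None)[0]; print(cam,"plate tilt",-A[1],"edge top z",A[2])
    hsv=cv2.cvtColor(p["img"],cv2.COLOR_BGR2HSV); H,S,V=[hsv[...,i].astype(int) for i in range(3)]
    o=(S>140)&(H>6)&(H<22)&(w[...,1]>.12)&(w[...,1]<.25)&(abs(w[...,0]-.48)<.06)
    q=l[o]; print("orange local to edge",np.round(np.percentile(q,[1,50,99],axis=0),1))
    w0=np.load(f"pics/{cam}w.npy")
E
```

```text
t 30.4 pos [ 356.8 -436.9  132.8] yaw 18.82 tilt z [ 0.0613  0.0157 -0.998 ] F [ 0.3  0.5 -0.2] open 47.1
scene plate tilt 0.03919226434286327 edge top z 59.74795204039253
orange local to edge [[-23.5 -37.9   1.3]
 [  9.4 -24.    6.8]
 [ 26.5  16.3  43.2]]
top plate tilt 0.03378397761453922 edge top z 59.01410304266778
orange local to edge [[-22.4 -34.4  -3.9]
 [ -1.3 -14.2   6.5]
 [ 22.3   3.4  47. ]]
```

View pics/scene9.png

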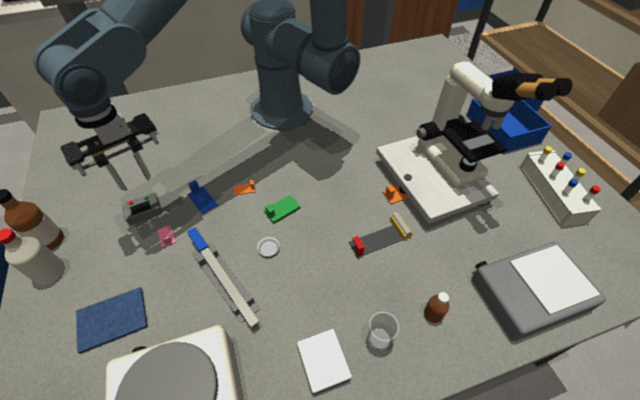

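View pics/s11.png

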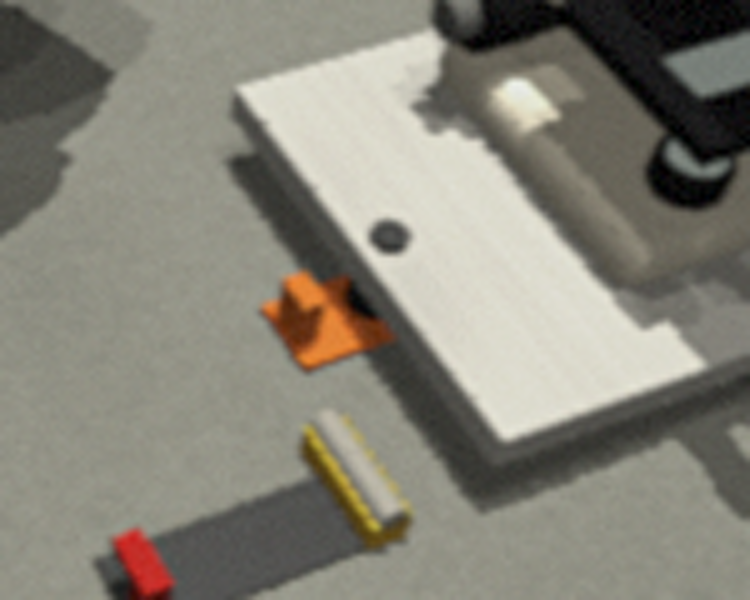

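View pics/top9.png

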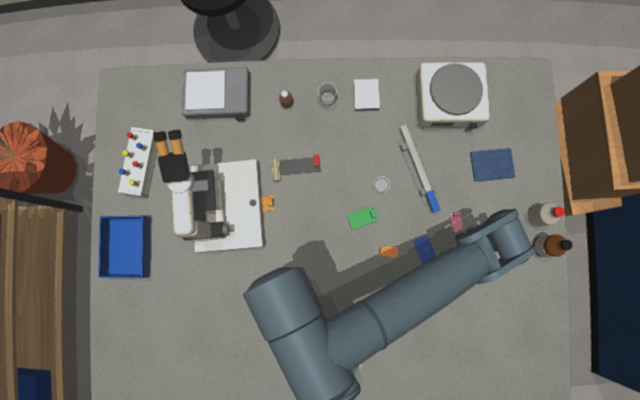

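```bash
python3 - <<'E'
from bench import manip
print(manip.job_done(), manip.sense()["t"])
E
```

```text
the job is handed in; nothing more can be done
the job is handed in; nothing more can be done
```

The job is handed in. The platform stands on the orange shim with the bar back on its rest, and it took about 30 s of the 72 s allowed.

I laid the bar over the fulcrum with its nose about 10 mm under the edge and levered the platform up. I then swung the bar under the red catch, where it held the platform after I let go. I slid the large orange shim in under the foot, took the bar back, swung it clear of the catch and let the platform down slowly onto the shim.

**Last checks**
- **Platform:** I measured its tilt at 0.034 in the top picture and 0.039 in the scene picture, against about 0.033 expected.
- **Shim:** measured just before lowering, the pad centre was within about 1 mm of the foot centre. After lowering, the pictures show it unchanged under the foot.
- **Other things:** the green shim, the dish and the decoy shims look to be where they started. The gripper was clear of everything, with a force reading near zero.

**What disagreed**
- The fingers seemed to end 20–28 mm short of the reported tool point, so my first two grips on the bar missed or were too shallow. I regripped lower, and no harm was done.
- The bar tilted up to 3.5° in the grip while I carried it, and I corrected for that when putting it back.

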